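Gauge the keyway depth in a steel bracket

TASK

Take the depth gauge from its stand and measure the narrow keyway in the clamped steel bracket: let the sprung probe into the keyway, base across it, and press gently until the base sits flat on the steel, then hold it pressed for a good second so that the reading is true. Put the gauge back upright in its stand with the tell-tale left standing at the keyway's depth, never pushed further by pressing the probe anywhere else; do not force the gauge, and leave the other things on the bench alone.

Things in the scene. Friction and masses are not known exactly. Their poses are not given: they have to be found in the camera images.
- fixture: Fixed dark steel clamping plate, 150 (x) by 170 (y) by 20 mm; its frame and the keyway point are known, the bracket in it only roughly: a steel angle bracket, flat leg 120 (x) by 100 (y) by 40 mm, clamped by its -y edge on packers over the plate's origin. It may lie up to 7 mm to either side (y) and up to 4 mm higher or lower than nominal; find it by feel.
- keyway (a point): NOMINAL mid-length of the narrow keyway at the bracket's top face: plate frame 0, 18, 70 mm; the true one is off by up to 7 mm in y, 4 mm in z. The keyway is 7 mm wide, 120 mm long, along the plate's x, and 10 to 15 mm deep: to be measured. Upright leg at x = -70 to -60 mm, 60 mm above the top face. A shallow channel 20 mm wide at y = -30 mm is not the keyway. Axes as the plate's.
- gauge: Depth gauge, 0.25 kg, loose. Origin: underside centre of its flat steel base, z up. Base 60 (x) by 26 (y) by 8 mm; housing 34 (x) by 24 (y) mm from z = 8 to 58 mm, then a 3 mm cap. In use the base's x lies across the groove, either way round. Seating the base takes about 6 N with the spring; press with 10 to 15 N; above 20 N is damage.
- grip (a point): Where to grip the gauge: on its axis 37 mm above the base's underside, across the housing's plain faces 24 mm apart (facing its +y and -y). Axes as the gauge's.
- probe_tip (a point): Rounded lower end of the probe, a steel pin 4 mm in diameter that sticks out 25 mm below the centre of the gauge's base and is pushed up into it against a spring: 1.5 N to start, 0.25 N more per mm, plus 0.8 N while it drags the tell-tale.
- probe (a joint): How far the probe is pushed into the gauge, in m: 0 fully out (it springs out by itself), 0.0245 at its stop. Groove depth = 0.025 minus this while the base sits flat.
- telltale (a joint): Tell-tale: steel cross-bar that sticks out 6 mm from slots in the housing's +x and -x faces, beside the scale. The probe pushes it up, and friction (0.8 N) keeps it at the farthest that the probe was pushed in, in m; 0 at the start.
- stand: Fixed gauge stand: dark foot plate 110 (x) by 70 (y) by 12 mm with two aluminium pedestals, 24 mm apart along x. Origin: underside centre of the foot. The gauge's base lies on the pedestals at z = 45 mm, centred, its x along the stand's x either way round, the probe hanging in between. Lips 6 mm high surround the seat, 4 mm clear of the base all round.
- offcut: Bystander, leave alone: steel square offcut 50 x 50 x 45 mm between the fixture and the stand; origin at its underside's centre.
- flange: Bystander, leave alone: flat steel ring, 64 mm across, 12 mm high, in front of the robot; origin at its underside's centre.
- spanner: Bystander, leave alone: spanner, near right; origin at its underside's centre.
- mug: Bystander, leave alone: white mug, 85 mm high, left side; origin at its underside's centre.
- tin: Bystander, leave alone: aluminium tin, 100 mm high, far middle; origin at its underside's centre.
- bolt: Bystander, leave alone: hex bolt, 62 mm long, behind the offcut; origin at its underside's centre.
There are look-alikes about, which are no part of the job. Leave any red look-alike of the stand alone. Leave any blue look-alike of the gauge alone.

How it is judged:
On the way, in this order (a step that is already met when the one before it is completed fails the run):
1. the gauge is lifted out of its stand and carried away from it (horizontal distance between gauge and stand above 0.12 m), for 0.1 s.
2. the gauge's base is pressed flat on the bracket with at least 8 N, the probe in the narrow keyway, for 1 s (z of gauge in the frame of fixture between 0.064 and 0.076 m and angle between gauge's own z axis and vertical below 0.03 rad and value of joint probe between 0.011 and 0.014 m and y of probe_tip in the frame of fixture between 0.008 and 0.028 m and x of probe_tip in the frame of fixture between -0.048 and 0.048 m and contact force between gauge and fixture above 8 N), for 1 s.
At the end, for the whole second after the job is handed in: The gauge stands upright in its stand (centre within 8 mm, turned less than 0.2 rad from it either way round, base on the pedestals within 2 mm, tilt under 0.05 rad), released and at rest, and the tell-tale still shows the keyway's depth: 11 to 14 mm of probe travel (horizontal distance between gauge and stand below 0.008 m and z of gauge in the frame of stand between 0.0435 and 0.0475 m and angle between gauge's own z axis and vertical below 0.05 rad and angle between the x axis of gauge and the x axis of stand, either way round below 0.2 rad and linear speed of gauge below 0.02 m/s and value of joint telltale between 0.011 and 0.014 m); the robot touches nothing.
It fails at once if the gauge is pressed on the bracket with more than 22 N (contact force between gauge and fixture above 22 N).
It fails at once if the arm itself bears on the bracket (contact force between the arm and fixture above 5 N).
It fails at once if a bystander is disturbed (moved more than 20 mm) (distance of any of offcut, flange, spanner, mug, tin, bolt from where it was at the start of the episode above 0.02 m).
It also fails if it takes over 72 s, if anything falls off the work surface, if the arm or the gripper's body presses on something with over 40 N, if the wrist force passes 120 N, or if a joint passes its speed limit or range.

ROBOT

A 7-joint arm with a two-finger parallel gripper is mounted at the origin on the work surface. World frame = base frame: x ahead of the robot, y to its left, z up, the work surface at z = 0. Lengths are in m, angles in rad, forces in N, time in s.
With the tool pointing down it reaches from about 0.425 to 1.025 m from the base axis. Payload 3.6 kg.
Tool frame: the origin (TCP) lies between the finger pads; the fingertips stand 19 mm ahead of it and the grasp point (between the pads) is the TCP; z points along the fingers, y is the direction in which the jaws open and shut (so a half turn about z gives the same grasp; the last joint's range is limited). The gripper opens to 85 mm and grips with 20 to 120 N. Pads are 22 mm wide; open, the fingers measure 114 mm over their backs; the gripper's body (76 mm by 85 mm) begins 54 mm behind the grasp point. The pads swing forward as they close: fully open they stand 13 mm farther back than shut.
Start: joints at [1.036, 0.591, 0.048, 1.609, -0.033, 0.943, -0.034], TCP at [0.31, -0.655, 0.25] pointing down, gripper open.
Joint ranges: [-2.69, 2.69], [-0.47, 2.24], [-1.27, 1.36], [0.19, 2.51], [-1.53, 4.68], [0.08, 2.07], [-3.09, 3.09]. Speed limits (rad/s): [2.57, 2.57, 3.14, 3.14, 3.14, 3.14, 3.14].

INTERFACE

Orientations are given as a rotation vector (axis times angle).
In Python, from plant import sense, read_camera, hand_in gives the robot as it stands. The module is installed in compiled form; this text tells all that it offers.
- The arm moves only by the tool servo_tool, never from a script. Its argument "motion" is a list that holds one entry, the list of rows, each a list of 5 numbers: the shift along the tool's x, y, z in cm, then the turn about the tool's z in degrees, then the closure, from 0 (fully open) to 1 (shut). In form: [[[dx, dy, dz, yaw, hand], ...]]. A call has exactly 5 rows; each row is the pose to reach, as a shift and turn from the pose commanded when the call began, along the tool's axes at that moment; what a row does not reach only later rows make up. A row lasts 1/12 s, in which the tool goes at most 41.7 mm and 7.16 degrees, less where a joint would pass 70% of its speed; a pose out of reach is approached as far as the arm can. A call with a gripper value outside its range is refused whole. The fingers move at their own pace and stop on an object; "squeeze" is the grip in N (left out, the last holds). Time passes only in rows, so rows that repeat a pose let the fingers close, or fill a call up. It gives the time, the measured TCP pose, the force and the opening at its end, in the units of the state.
- sense(): the state, without advancing time (a new reading comes with each control period).
- read_camera(name): name is "side" or "top" or "wrist"; returns a dict with "image" (384x512x3 uint8, red, green, blue), "depth" (384x512 float32, m along the optical axis (not along the pixel's ray), 0 where there is no reading), "vertical_fov" (degrees; the focal length in pixels is half the picture's height over the tangent of half this angle, whatever the lens; pixels are square), "cx", "cy" (the principal point, pixels), "cam_to_world" (4x4, takes a point from camera to world coordinates). Camera axes: x right, y up, looking along -z (the intrinsics and any distortion apply to the point x, -y, -z); pixel columns grow to the right and rows downward; lengths in m; the calibration is good to about 2 mm. A picture is of the moment at which its call begins.
- hand_in(): hands the job in, once; it reports no verdict.
The state is a dict: "time": time; "qpos": joint angles; "qvel": joint speeds; "effort": joint torques, N m; "eef_pos": TCP position; "orientation": TCP orientation; "force": force on the tool from outside, world axes, zero at the start; "moment": the same for the moment, N m; "opening": finger opening in m.
Only numpy, scipy, OpenCV 4.12 (cv2) and the standard library are available. Lean on these libraries where they do the work, as an engineer would, in place of code of your own. Each camera call takes 0.05 s, during which the arm holds its last target.

## Working session

There is one attempt and no reset: what is moved stays moved. The work goes in short steps, Python scripts to look and compute and a tool call to move; the robot and the scene stay as the last step left them, time stands still between calls to the robot, and variables do not carry over. Pictures are saved under pics/ and viewed, and the job is handed in when it is done.

Besides the shell and the picture viewer there is one more tool, called after ">>>" by a JSON object that holds its "name" and its "arguments". servo_tool: Moves the arm, as the interface text tells. Its arguments: {"type":"object","properties":{"motion":{"type":"array"},"squeeze":{"type":"number"}},"required":["motion"]}

```bash
mkdir -p pics; cat > h.py <<'E'
import numpy as np, cv2
from plant import sense, read_camera
def cam(n):
    d=read_camera(n); np.savez('pics/last_%s.npz'%n,**{k:np.array(v) for k,v in d.items()}); return d
def load(n): return dict(np.load('pics/last_%s.npz'%n,allow_pickle=True))
def world(d,u,v,z=None):
    H,W=d['depth'].shape; f=H/2/np.tan(np.radians(float(d['vertical_fov']))/2)
    z=d['depth'][int(round(v)),int(round(u))] if z is None else z
    p=np.array([(u-float(d['cx']))/f*z,-(v-float(d['cy']))/f*z,-z,1]); return (d['cam_to_world']@p)[:3]
def cloud(d):
    H,W=d['depth'].shape; f=H/2/np.tan(np.radians(float(d['vertical_fov']))/2)
    v,u=np.mgrid[:H,:W]; z=d['depth']
    P=np.stack([(u-float(d['cx']))/f*z,-(v-float(d['cy']))/f*z,-z,np.ones_like(z)],-1)
    return (P@d['cam_to_world'].T)[...,:3]
E
python3 - <<'E'
from h import *
for n in ['side','top','wrist']:
    d=cam(n); print(n,[ (k,d[k]) for k in d if k not in('image','depth')])
    cv2.imwrite(f'pics/{n}0.png',cv2.resize(d['image'][...,::-1],None,fx=1.5,fy=1.5))
print(sense())
E
```

```text
side [('vertical_fov', 48.454138789086656), ('cx', 256.5962152583328), ('cy', 192.169742755823), ('cam_to_world', array([[ 0.80337288,  0.29003186, -0.52007071,  0.0170601 ],
       [-0.59532193,  0.41107334, -0.69036983, -0.64800396],
       [ 0.01355796,  0.8642339 ,  0.5029075 ,  0.5983929 ],
       [ 0.        ,  0.        ,  0.        ,  1.        ]]))]
top [('vertical_fov', 46.433608903441645), ('cx', 255.57666354925846), ('cy', 193.36363273119386), ('cam_to_world', array([[ 0.02980949,  0.99363543, -0.10862789,  0.4273338 ],
       [-0.99950073,  0.02849267, -0.01365467,  0.05657256],
       [-0.01047266,  0.10898069,  0.9939887 ,  1.10936828],
       [ 0.        ,  0.        ,  0.        ,  1.        ]]))]
wrist [('vertical_fov', 68.97721635404316), ('cx', 258.9976414741615), ('cy', 190.99410808472243), ('cam_to_world', array([[ 0.42629224,  0.86076498,  0.27813408,  0.37976183],
       [-0.90458437,  0.40612741,  0.12956716, -0.62158707],
       [-0.001431  , -0.30682921,  0.95176351,  0.37256106],
       [ 0.        ,  0.        ,  0.        ,  1.        ]]))]
{'time': 0.15, 'qpos': array([ 1.03548995,  0.59189946,  0.04832486,  1.60954242, -0.03331784,
        0.94271439, -0.03369803]), 'qvel': array([-8.97347967e-04, -1.53362404e-03, -1.76782636e-03, -2.65866439e-03,
       -1.85151062e-05, -8.22038560e-04, -1.62400193e-03]), 'effort': array([ 3.58063793e-03, -5.49243987e+01,  1.54946465e+00, -1.98453963e+01,
        9.48726665e-03,  5.66579634e-03,  9.83028656e-06]), 'eef_pos': array([ 0.30973465, -0.65482188,  0.24940478]), 'orientation': array([-3.06357937e+00, -6.88076386e-01,  7.43702949e-04]), 'force': array([ 0.61629249, -0.21534674, -0.16785063]), 'moment': array([-0.00228818,  0.06446037,  0.02906537]), 'opening': 0.08522133124980058}
```

View pics/top0.png

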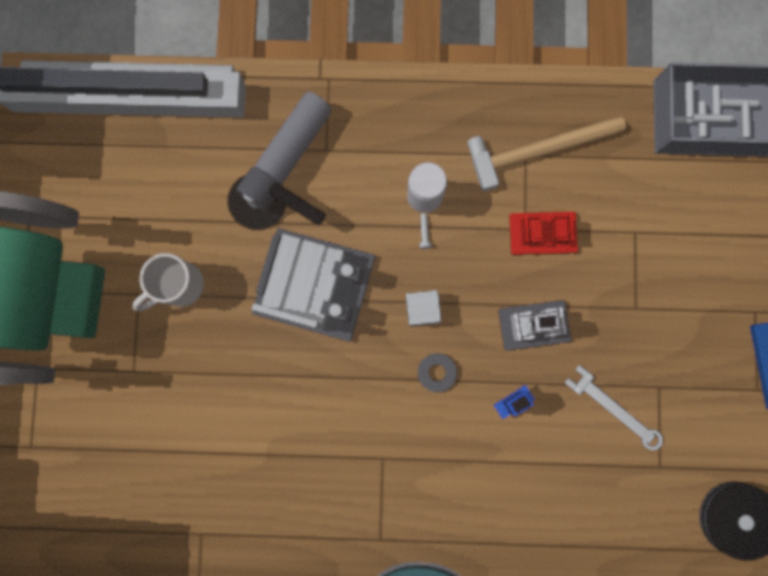

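View pics/side0.png

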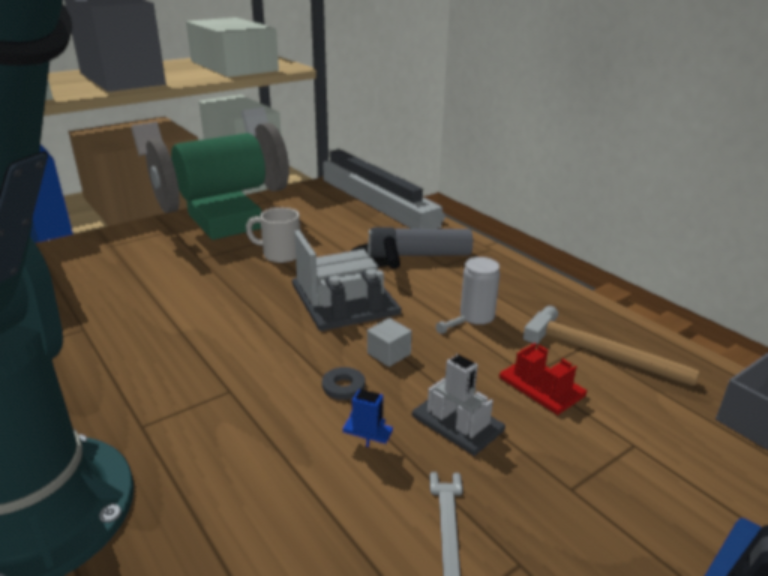

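The candidates for the gauge in the top picture are the grey one in the dark stand at (535,325) and a blue look-alike at (515,402). For the stand there is the dark one at (535,325) and the red one at (544,233). I choose the grey gauge in the dark stand. The fixture is at (313,285), its upright along the lower-left edge, so plate +x points up in the picture. Next I check this in a close crop.

```bash
python3 - <<'E'
from h import *
d=load('top'); im=d['image'][...,::-1]
a=cv2.resize(im[190:245,320:395],None,fx=6,fy=6,interpolation=cv2.INTER_CUBIC)
b=cv2.resize(im[145:235,160:260],None,fx=5,fy=5,interpolation=cv2.INTER_CUBIC)
cv2.imwrite('pics/cs.png',a);cv2.imwrite('pics/cf.png',b)
s=load('side'); im=s['image'][...,::-1]
cv2.imwrite('pics/css.png',cv2.resize(im[150:310,190:350],None,fx=3.7,fy=3.7,interpolation=cv2.INTER_CUBIC))
C=cloud(d)
np.set_printoptions(precision=3,suppress=True,linewidth=200)
print((C[190:245:2,325:390:2,2]*1000).astype(int))
E
```

```text
[[  0  -1   1  -1   0  -2  -4   2   0   0  -2  -1   0  -2  -3   2  -1  -4   0   0   0  -5  -2  -2   0   2  -2  -3   2   0  -1  -2   0]
 [  0   0  -1  -1  -2  -3   0   3   1  -1   3   0  -2  -2  -2   0  -1  -4   2   0  -1  -1   0   0  -3   0  -1  -4  -3  -2  -2  -4  -4]
 [ -1   3   3   0   0   4   0   0   0  -6  -2   3  -1  -2  -2   2   0  -2   0   0  -1   0  -2  -1  -3  -1   1   0  -2  -3   2  -4   0]
 [ -1  -2  -3  -1  -2  -2   0   0   0   0  -2   0   2   0   1   2   0   2  -1   2  -2   0  -2  -4  -1   1   0  -3  -1  -3  -2   2  -4]
 [ -1   4  -1   0  -4   3   2   1   3   2   0   0   0  -1   0   0   1   0  -2   0   1   0   0   0  -4  -2  -3  -1  -4   1  -2   2   1]
 [ -4   0   1  -2  -3   0  -3   0  -3   0  -1  -3  -3  -1   1   0   0   0  -1   2  -1  -2   0  -3  13  13  -3  -1  -7   0  -2  -4   0]
 [ -1  -3  -1  -2   0   1   0  -1   0   0  -3   0  -1  -2  -1   0   5   8  13  13   8  12   8  15   8  10   0  -1   2  -2   0  -2   0]
 [  0  -4  -1   0  -6  -1  -1   1  -1  10   9  12  10  11   9   8  13  10  12  10  12  11  10   8   7   8   0   0  -2  -2   0   0   0]
 [ -1  -1   1   0   
[... 1980 characters left out ...]
 -1   0  -3   1  -1   0]
 [ -5  -2  -2  -2   0   2   0   0   0   1   0  -5   0   3  -1   0   0  -3  -4   2  -1  -4   0   0   0  -1   2   0   0  -4   2   0   0]
 [ -3   0   1  -6  -1  -2   0  -1   0  -2   1   0   2  -1   0   0   0   1   1  -3  -2   0  -2   1  -1   0   0  -2  -1  -6   0   0  -1]
 [ -1   0  -3   3   2   3  -3   0   2   1   1  -1   0  -2   2  -3  -1  -1  -2  -2  -1   2  -2   0   0   2  -3  -5   0  -5   4   0   0]
 [ -4  -1  -4   0   0  -3   0  -4   1   0   2   1  -1   0   0   2   0  -1  -4  -1   1   2  -2   0  -1  -1   0   0  -1   0  -2   1   0]
 [  0   1   0   0  -1  -1  -2  -2  -4   3   1   0   0   1  -3  -3   0  -3  -2   0   1  -4  -1  -5   1   0   0  -2  -3  -3   3   7   1]]
```

View pics/cs.png

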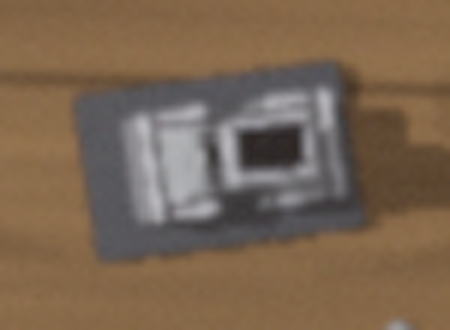

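View pics/cf.png

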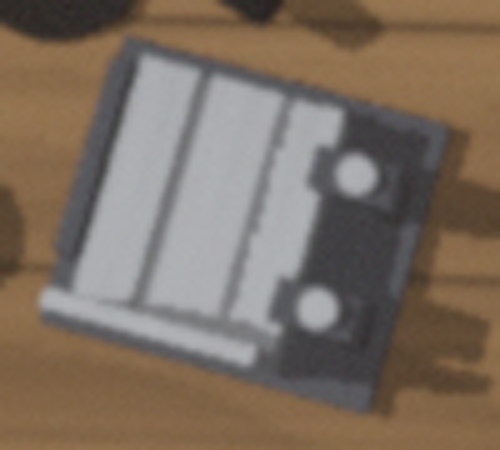

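View pics/css.png

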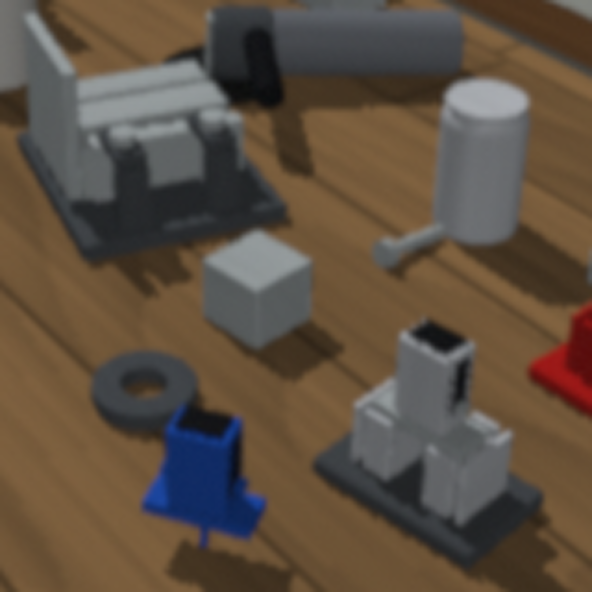

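```bash
cat >> h.py <<'E'
def onplane(d,u,v,z0):
    a=world(d,u,v,1.0); o=d['cam_to_world'][:3,3]; r=a-o; return o+r*(z0-o[2])/r[2]
def fitrect(P,Q): # Q local->P world, 2D rigid
    P=np.array(P)[:,:2];Q=np.array(Q); pc,qc=P.mean(0),Q.mean(0)
    U,S,V=np.linalg.svd((Q-qc).T@(P-pc)); R=(U@V).T
    res=P-((Q-qc)@R.T+pc); t=pc-R@qc
    return t,np.arctan2(R[1,0],R[0,0]),np.abs(res).max()
E
python3 - <<'E'
from h import *
np.set_printoptions(precision=4,suppress=True)
d=load('top')
f=[(128,38),(450,128),(370,410),(40,318)]
P=[onplane(d,(u+.5)/5-.5+160,(v+.5)/5-.5+145,.02) for u,v in f]
print(np.array(P)); print(fitrect(P,[(.075,.085),(.075,-.085),(-.075,-.085),(-.075,.085)]))
s=[(78,100),(340,62),(367,222),(100,260)]
P=[onplane(d,(u+.5)/6-.5+320,(v+.5)/6-.5+190,.012) for u,v in s]
print(np.array(P)); print(fitrect(P,[(.055,.035),(.055,-.035),(-.055,-.035),(-.055,.035)]), fitrect(P,[(-.055,.035),(.055,.035),(.055,-.035),(-.055,-.035)]))
# depth: cap top points and bracket
C=cloud(d); 
m=(C[...,2]>.092)&(C[...,2]<.115); m[:190]=0;m[245:]=0;m[:,:320]=0;m[:,395:]=0
p=C[m]; print('cap',np.median(p,0),cv2.minAreaRect(p[:,:2].astype(np.float32)*1000))
# offcut etc heights
m=np.zeros_like(m); m[145:235,160:260]=1; m&=(C[...,2]>.055)&(C[...,2]<.085); p=C[m]
print('bracket',len(p),np.median(p[:,2]),cv2.minAreaRect(p[:,:2].astype(np.float32)*1000))
E
```

```text
[[0.6439 0.2489 0.02  ]
 [0.6033 0.088  0.02  ]
 [0.4636 0.1225 0.02  ]
 [0.5037 0.2854 0.02  ]]
(array([0.5537, 0.1862]), np.float64(-0.2461857553437383), np.float64(0.00343293029592473))
[[ 0.5209 -0.1182  0.012 ]
 [ 0.5396 -0.225   0.012 ]
 [ 0.4745 -0.236   0.012 ]
 [ 0.4559 -0.1279  0.012 ]]
(array([ 0.4977, -0.1768]), np.float64(0.1647506008439723), np.float64(0.02536462232378278)) (array([ 0.4977, -0.1768]), np.float64(-1.4030154050550643), np.float64(0.0021733878713195987))
cap [ 0.4972 -0.1736  0.1034] ((496.9212646484375, -175.01829528808594), (24.33651351928711, 34.31172180175781), 10.62253475189209)
bracket 1802 0.05857347638004162 ((568.7239379882812, 178.82533264160156), (138.43096923828125, 172.24969482421875), 76.12874603271484)
```

```bash
cat >> h.py <<'E'
from scipy.spatial.transform import Rotation as Ro
def delta(target,angy,s=None):
    """target xyz, desired tool-y world heading (deg, mod 180)"""
    s=s or sense(); R=Ro.from_rotvec(s['orientation']).as_matrix(); dd=R.T@(np.array(target)-s['eef_pos'])*100
    h=np.degrees(np.arctan2(R[1,1],R[0,1])); e=(angy-h+90)%180-90
    yaw=-e  # tool z down
    print('shift cm',dd.round(2),'yaw',round(yaw,2),'heading y',round(h,2),'z',R[:,2].round(3),'q7',s['qpos'][6].round(3),'F',s['force'].round(2),'t',round(s['time'],2),'pos',s['eef_pos'].round(4),'open',round(s['opening'],4))
E
python3 - <<'E'
from h import *
delta([.497,-.1755,.25],10)
E
```

```text
shift cm [ 37.43 -35.32  -0.  ] yaw -74.68 heading y -64.68 z [-0.001  0.002 -1.   ] q7 -0.034 F [ 0.62 -0.22 -0.17] t 0.15 pos [ 0.3097 -0.6548  0.2494] open 0.0852
```

>>> {"name": "servo_tool", "arguments": {"motion": [[[3,-2.8,0,-6,0],[6,-5.6,0,-12,0],[9,-8.4,0,-18,0],[12,-11.2,0,-24,0],[14,-13,0,-30,0]]]}}

```text
time: 0.57
eef_pos: [0.3827, -0.473, 0.25]
orientation: [-2.774, -1.47, -0.002]
force: [0.6, -0.1, 0.2]
opening: 0.0854
```

```bash
python3 - <<'E'
from h import *
delta([.497,-.1755,.25],10)
E
```

```text
shift cm [31.04 -7.25  0.09] yaw -44.16 heading y -34.16 z [-0.     0.003 -1.   ] q7 0.159 F [ 0.64 -0.12  0.22] t 0.57 pos [ 0.3827 -0.473   0.25  ] open 0.0854
```

>>> {"name": "servo_tool", "arguments": {"motion": [[[3.5,-0.8,0,-6,0],[7,-1.6,0,-12,0],[10.5,-2.4,0,-18,0],[14,-3.2,0,-24,0],[17,-4,0,-30,0]]]}}

```text
time: 0.98
eef_pos: [0.4456, -0.3129, 0.2503]
orientation: [-2.303, -2.136, -0.001]
force: [0.6, -0.9, -0.2]
opening: 0.0852
```

```bash
python3 - <<'E'
from h import *
delta([.497,-.1755,.25],10)
E
```

```text
shift cm [14.09  4.1   0.04] yaw -14.31 heading y -4.31 z [ 0.  0. -1.] q7 0.307 F [ 0.57 -0.92 -0.18] t 0.98 pos [ 0.4456 -0.3129  0.2503] open 0.0852
```

>>> {"name": "servo_tool", "arguments": {"motion": [[[3.5,1,0,-5,0],[7,2,0,-10,0],[10.5,3,0,-14.3,0],[14.1,4.1,0,-14.3,0],[14.1,4.1,0,-14.3,0]]]}}

```text
time: 1.4
eef_pos: [0.5006, -0.1692, 0.2509]
orientation: [-2.012, -2.412, -0.009]
force: [0.7, 0.4, 0.1]
opening: 0.0855
```

```bash
python3 - <<'E'
from h import *
delta([.497,-.1755,.25],10)
d=cam('wrist'); cv2.imwrite('pics/w1.png',cv2.resize(d['image'][...,::-1],None,fx=1.5,fy=1.5))
E
```

```text
shift cm [-0.55 -0.46  0.09] yaw 0.33 heading y 10.33 z [ 0.004  0.005 -1.   ] q7 0.231 F [0.71 0.41 0.08] t 1.4 pos [ 0.5006 -0.1692  0.2509] open 0.0855
```

View pics/w1.png

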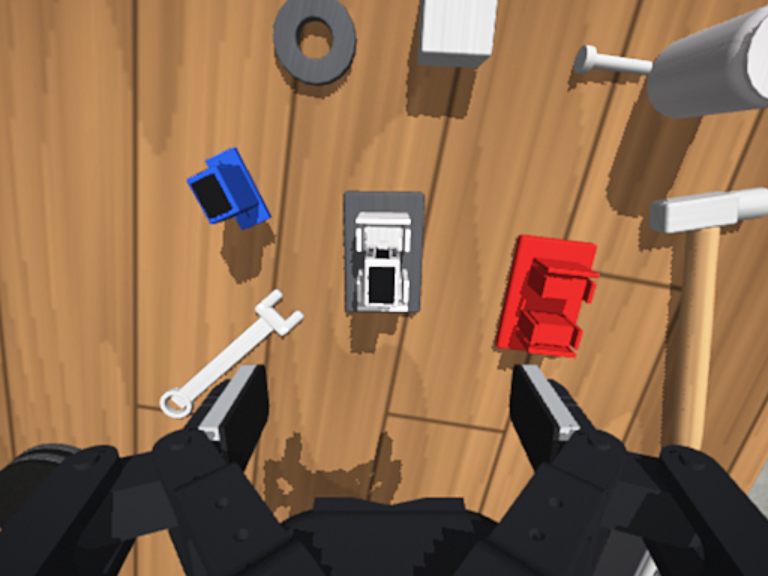

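The grey gauge stands in its dark stand at (382,260), its cap at (381,285). The blue and red look-alikes are clear on either side, at (230,185) and (548,290).

```bash
python3 - <<'E'
from h import *
d=load('wrist'); C=cloud(d); z=C[...,2]
m=np.zeros(z.shape,bool); m[110:225,215:300]=1
n=m&(z>.095)&(z<.115); p=C[n]; print('cap',len(p),np.median(p[:,2]),cv2.minAreaRect(p[:,:2].astype(np.float32)*1000))
n=m&(z>.006)&(z<.018); p=C[n]; print('foot',len(p),np.median(p[:,2]),cv2.minAreaRect(p[:,:2].astype(np.float32)*1000))
n=m&(z>.035)&(z<.06); p=C[n]; print('seat',len(p),np.median(p[:,2]),cv2.minAreaRect(p[:,:2].astype(np.float32)*1000))
delta([.497,-.1755,.25],10)
E
```

```text
cap 775 0.10479898405751742 ((495.46307373046875, -175.36947631835938), (23.76230812072754, 33.780181884765625), 9.280791282653809)
foot 2148 0.011420396066032429 ((495.9843444824219, -177.56610107421875), (70.0990982055664, 110.0352783203125), 9.381744384765625)
seat 932 0.05037853007110496 ((495.9785461425781, -177.533203125), (41.90464401245117, 76.13138580322266), 9.306065559387207)
shift cm [-0.2  -0.24  0.06] yaw 0.13 heading y 10.13 z [ 0.002  0.002 -1.   ] q7 0.233 F [ 0.02 -1.53  0.51] t 1.45 pos [ 0.499  -0.1732  0.2506] open 0.0853
```

>>> {"name": "servo_tool", "arguments": {"motion": [[[0,-0.13,3,0.7,0],[0,-0.13,6,0.7,0],[0,-0.13,9,0.7,0],[0,-0.13,11,0.7,0],[0,-0.13,11,0.7,0]]]}}

```text
time: 1.87
eef_pos: [0.4924, -0.179, 0.1365]
orientation: [-2.039, -2.38, 0.007]
force: [0.2, 0.6, -0.2]
opening: 0.0853
```

>>> {"name": "servo_tool", "arguments": {"motion": [[[0,0,0,0,0],[0,0,0,0,0],[0,0,0,0,0],[0,0,0,0,0],[0,0,0,0,0]]]}}

```text
time: 2.28
eef_pos: [0.4966, -0.1789, 0.1415]
orientation: [2.041, 2.385, 0.001]
force: [0.5, 0.1, 0.4]
opening: 0.0851
```

```bash
python3 - <<'E'
from h import *
delta([.4957,-.1757,.083],9.3)
d=cam('wrist'); cv2.imwrite('pics/w2.png',cv2.resize(d['image'][...,::-1],None,fx=1.5,fy=1.5))
E
```

```text
shift cm [ 0.33 -0.06  5.85] yaw -0.4 heading y 8.9 z [ 0.002 -0.001 -1.   ] q7 0.126 F [0.54 0.1  0.39] t 2.28 pos [ 0.4966 -0.1789  0.1415] open 0.0851
```

View pics/w2.png

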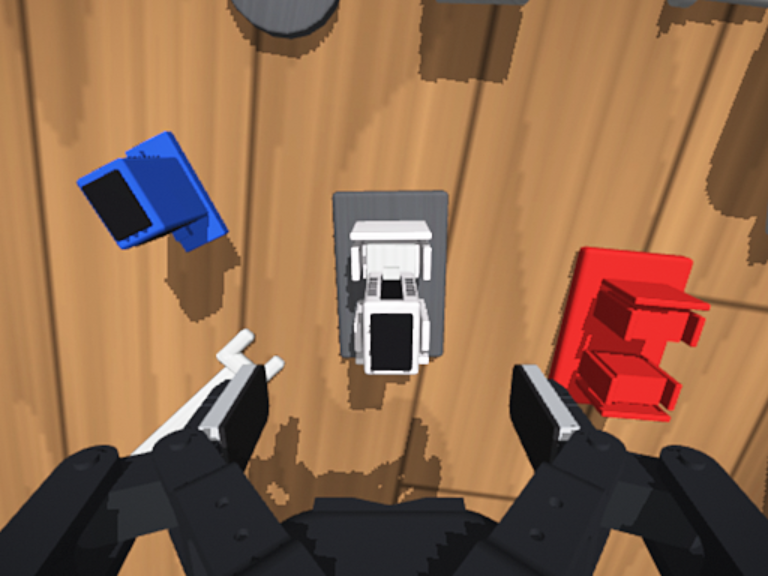

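>>> {"name": "servo_tool", "arguments": {"motion": [[[0.1,0,1.5,-0.4,0],[0.2,0,3,-0.4,0],[0.33,-0.06,4.5,-0.4,0],[0.33,-0.06,5.2,-0.4,0],[0.33,-0.06,5.8,-0.4,0]]]}}

```text
time: 2.75
eef_pos: [0.4947, -0.1753, 0.0819]
orientation: [-2.033, -2.394, 0.0]
force: [-0.3, -0.2, -0.0]
opening: 0.0853
```

>>> {"name": "servo_tool", "arguments": {"motion": [[[0,0,0,0,0],[0,0,0,0,0],[0,0,0,0,0],[0,0,0,0,0],[0,0,0,0,0]]]}}

```text
time: 3.17
eef_pos: [0.4952, -0.1755, 0.0829]
orientation: [2.033, 2.393, 0.001]
force: [-0.5, -0.1, 0.8]
opening: 0.0855
```

```bash
python3 - <<'E'
from h import *
delta([.4957,-.1757,.083],9.3)
d=cam('wrist'); cv2.imwrite('pics/w3.png',cv2.resize(d['image'][...,::-1],None,fx=1.5,fy=1.5))
E
```

```text
shift cm [-0.02  0.05 -0.01] yaw 0.01 heading y 9.31 z [ 0.001 -0.    -1.   ] q7 0.074 F [-0.49 -0.08  0.85] t 3.17 pos [ 0.4952 -0.1755  0.0829] open 0.0855
```

View pics/w3.png

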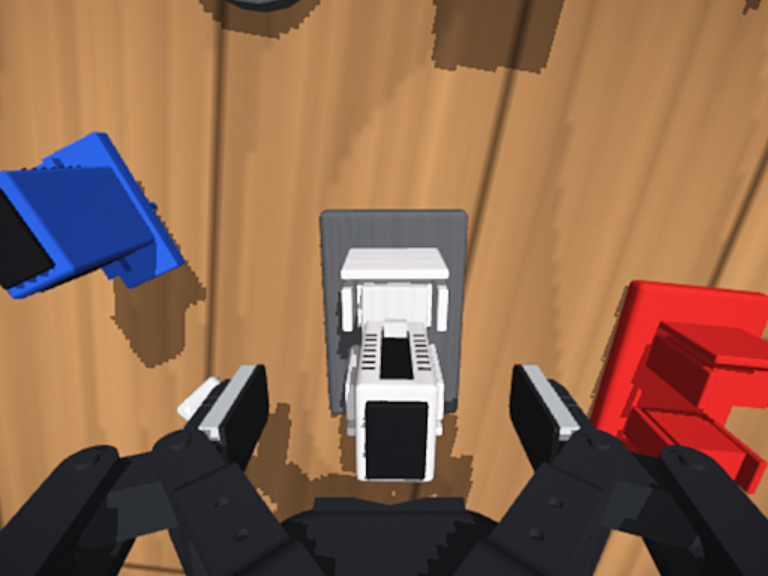

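The open jaws straddle the gauge at (397,400), and the tell-tale is down at (396,328). Closing now.

>>> {"name": "servo_tool", "arguments": {"motion": [[[0,0,0,0,0.3],[0,0,0,0,0.6],[0,0,0,0,1],[0,0,0,0,1],[0,0,0,0,1]]], "squeeze": 50}}

```text
time: 3.63
eef_pos: [0.4952, -0.1753, 0.0824]
orientation: [2.033, 2.394, 0.001]
force: [1.5, 0.5, 0.7]
opening: 0.0257
```

>>> {"name": "servo_tool", "arguments": {"motion": [[[0,0,0,0,1],[0,0,0,0,1],[0,0,0,0,1],[0,0,0,0,1],[0,0,0,0,1]]]}}

```text
time: 4.05
eef_pos: [0.4953, -0.1753, 0.0825]
orientation: [2.033, 2.394, 0.001]
force: [2.0, 0.8, 3.1]
opening: 0.0238
```

>>> {"name": "servo_tool", "arguments": {"motion": [[[0,0,0,0,1],[0,0,0,0,1],[0,0,0,0,1],[0,0,0,0,1],[0,0,0,0,1]]]}}

```text
time: 4.47
eef_pos: [0.4953, -0.1753, 0.0824]
orientation: [2.033, 2.394, 0.001]
force: [1.0, 1.2, 3.3]
opening: 0.0237
```

```bash
python3 - <<'E'
from h import *
delta([.4957,-.1757,.083],9.3)
d=cam('wrist'); cv2.imwrite('pics/w4.png',cv2.resize(d['image'][...,::-1],None,fx=1.5,fy=1.5))
E
```

```text
shift cm [-0.05  0.04 -0.06] yaw 0.02 heading y 9.32 z [ 0.001 -0.    -1.   ] q7 0.074 F [0.96 1.23 3.34] t 4.47 pos [ 0.4953 -0.1753  0.0824] open 0.0237
```

View pics/w4.png

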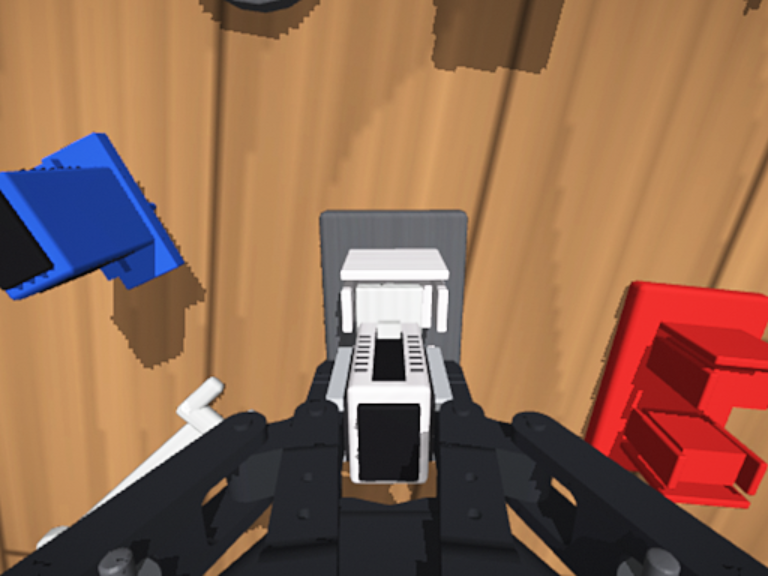

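>>> {"name": "servo_tool", "arguments": {"motion": [[[0,0,-0.5,0,1],[0,0,-2,0,1],[0,0,-5,0,1],[0,0,-8.5,0,1],[0,0,-11,0,1]]]}}

```text
time: 4.93
eef_pos: [0.4932, -0.1754, 0.1935]
orientation: [-2.033, -2.392, 0.003]
force: [0.5, -1.3, -1.7]
opening: 0.0235
```

>>> {"name": "servo_tool", "arguments": {"motion": [[[0,0,-1.5,0,1],[0,0,-3,0,1],[0,0,-3,0,1],[0,0,-3,0,1],[0,0,-3,0,1]]]}}

```text
time: 5.35
eef_pos: [0.4931, -0.1753, 0.221]
orientation: [-2.032, -2.392, 0.003]
force: [-0.2, 0.3, -2.1]
opening: 0.0232
```

```bash
python3 - <<'E'
from h import *
R=Ro.from_euler('z',-0.2462).as_matrix()
print(np.array([.5537,.1862,0])+R@[0.01,.018,0])
delta([.57,.201,.222],-14.1)
d=cam('wrist'); cv2.imwrite('pics/w5.png',cv2.resize(d['image'][...,::-1],None,fx=1.5,fy=1.5))
E
```

```text
[0.56778542 0.20122002 0.        ]
shift cm [35.89 13.66 -0.11] yaw 23.4 heading y 9.3 z [-0.003  0.001 -1.   ] q7 0.196 F [-0.24  0.27 -2.09] t 5.35 pos [ 0.4931 -0.1753  0.221 ] open 0.0232
```

View pics/w5.png

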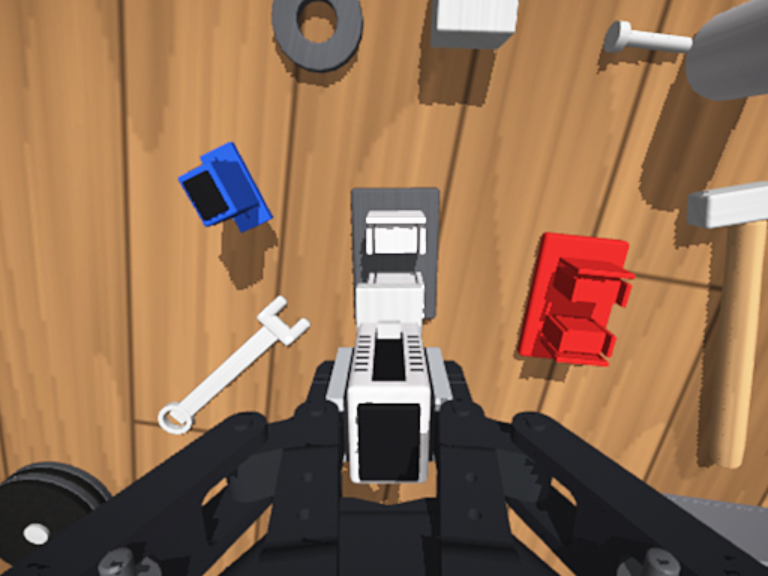

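>>> {"name": "servo_tool", "arguments": {"motion": [[[3,1.2,0,5,1],[7,2.7,0,11,1],[11,4.2,0,17,1],[14.5,5.5,0,22,1],[17,6.4,0,23.4,1]]]}}

```text
time: 5.82
eef_pos: [0.5302, 0.0076, 0.221]
orientation: [-2.474, -1.932, 0.0]
force: [1.0, 0.6, -3.0]
opening: 0.0235
```

>>> {"name": "servo_tool", "arguments": {"motion": [[[1,0,0,0,1],[1,0,0,0,1],[1,0,0,0,1],[1,0,0,0,1],[1,0,0,0,1]]]}}

```text
time: 6.23
eef_pos: [0.5321, 0.0098, 0.2217]
orientation: [2.481, 1.928, -0.004]
force: [0.1, -0.3, -3.2]
opening: 0.0233
```

```bash
python3 - <<'E'
from h import *
delta([.568,.201,.222],-14.1)
d=cam('wrist'); cv2.imwrite('pics/w6.png',cv2.resize(d['image'][...,::-1],None,fx=1.5,fy=1.5))
E
```

```text
shift cm [19.42 -1.25 -0.07] yaw -0.2 heading y -14.3 z [-0.002 -0.001 -1.   ] q7 -0.525 F [ 0.07 -0.31 -3.24] t 6.23 pos [0.5321 0.0098 0.2217] open 0.0233
```

View pics/w6.png

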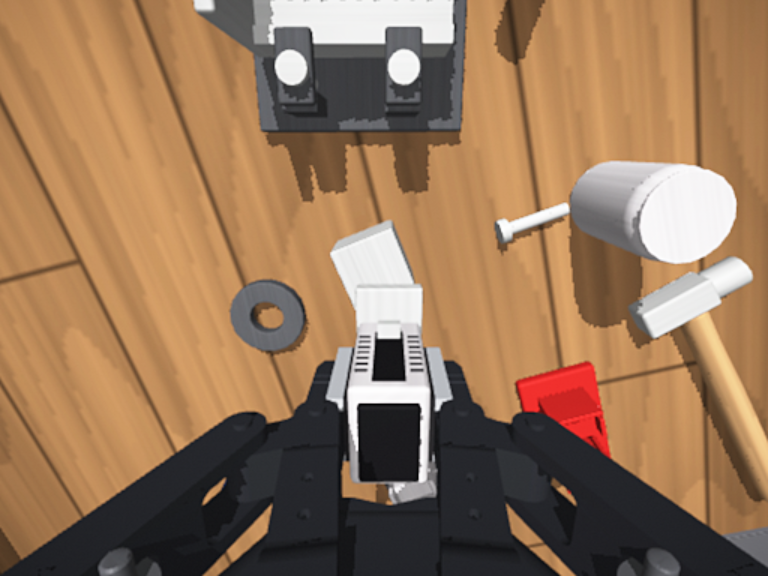

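>>> {"name": "servo_tool", "arguments": {"motion": [[[2.5,-0.3,0,0,1],[5,-0.6,0,0,1],[7,-0.9,0,0,1],[9,-1.2,0,0,1],[9,-1.2,0,0,1]]]}}

```text
time: 6.7
eef_pos: [0.5438, 0.107, 0.2228]
orientation: [-2.472, -1.936, -0.006]
force: [-0.2, 1.6, -1.6]
opening: 0.0234
```

>>> {"name": "servo_tool", "arguments": {"motion": [[[0,0,0,0,1],[0,0,0,0,1],[0,0,0,0,1],[0,0,0,0,1],[0,0,0,0,1]]]}}

```text
time: 7.12
eef_pos: [0.5431, 0.1013, 0.2222]
orientation: [2.479, 1.93, -0.001]
force: [-0.4, -0.2, -1.7]
opening: 0.0231
```

```bash
python3 - <<'E'
from h import *
delta([.568,.201,.222],-14.1)
d=cam('wrist'); cv2.imwrite('pics/w7.png',cv2.resize(d['image'][...,::-1],None,fx=1.5,fy=1.5))
E
```

```text
shift cm [10.27 -0.03  0.02] yaw -0.1 heading y -14.2 z [-0.    -0.001 -1.   ] q7 -0.692 F [-0.36 -0.24 -1.67] t 7.12 pos [0.5431 0.1013 0.2222] open 0.0231
```

View pics/w7.png

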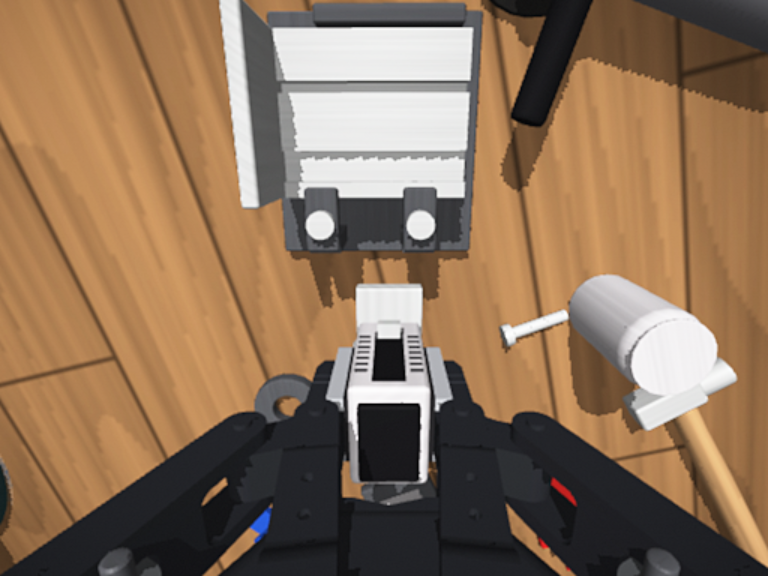

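The keyway is the dark line at row 86 (columns 278–472). The channel's shaded edge is at rows 152–158 and the clamps are at (320,225) and (420,225). Next I take the keyway's position from depth and an enlarged crop.

```bash
python3 - <<'E'
from h import *
np.set_printoptions(precision=4,suppress=True,linewidth=200)
d=load('wrist'); C=cloud(d); z=C[...,2]
im=d['image'][...,::-1]
cv2.imwrite('pics/w7c.png',cv2.resize(im[5:170,160:325],None,fx=3.6,fy=3.6,interpolation=cv2.INTER_CUBIC))
m=np.zeros(z.shape,bool); m[25:50,190:310]=1; m&=(z>.055)&(z<.085)
p=C[m]; print('top z',np.median(p[:,2]),p[:,2].std(), 'plane',np.linalg.lstsq(np.c_[p[:,:2],np.ones(len(p))],p[:,2],rcond=None)[0])
z0=np.median(p[:,2])
g=cv2.cvtColor(d['image'],cv2.COLOR_RGB2GRAY).astype(float)
for u in (200,220,240,260,280,300):
    print(u,g[48:66,u].astype(int), (z[48:66,u]*1000).astype(int))
# plate
m=np.zeros(z.shape,bool); m[0:180,140:330]=1; n=m&(z>.014)&(z<.026)
p=C[n]; print('plate',len(p),np.median(p[:,2]),cv2.minAreaRect(p[:,:2].astype(np.float32)*1000))
n=m&(z>.122)&(z<.145);p=C[n]; print('upright',len(p),cv2.minAreaRect(p[:,:2].astype(np.float32)*1000),np.median(p[:,2]))
E
```

```text
top z 0.058540766294039204 0.0007581518091678109 plane [-0.0006 -0.0025  0.0595]
200 [235 233 234 235 245 212  87 103 148 155 150 150 145 174 230 240 236 236] [58 58 57 57 59 57 50 45 45 47 47 48 46 58 59 58 58 58]
220 [236 235 235 237 247 214  86 105 152 156 153 154 148 179 234 241 238 237] [57 58 57 58 58 57 50 46 46 46 47 46 45 57 58 58 59 57]
240 [238 236 236 238 250 206  55 124 164 155 155 156 148 199 239 241 240 239] [58 59 58 58 59 55 49 47 45 45 47 46 45 59 60 57 59 58]
260 [239 238 236 239 249 203  54 125 163 154 155 157 149 200 240 242 241 239] [59 57 59 57 58 54 49 47 46 45 45 46 46 59 58 58 58 58]
280 [237 237 236 237 249 202  56 124 159 152 152 157 148 198 239 242 240 239] [58 58 59 58 59 56 49 46 46 46 46 46 46 58 59 59 58 59]
300 [237 236 233 235 246 199  55 122 157 147 148 153 143 195 238 240 239 238] [57 58 58 57 58 56 49 47 46 47 46 46 47 57 59 58 59 59]
plate 151 0.022715127794485368 ((554.2745361328125, 187.24046325683594), (160.13438415527344, 143.21360778808594), 74.07862091064453)
upright 0 ((0.0, 0.0), (0.0, 0.0), 0.0) nan
  return _methods._mean(a, axis=axis, dtype=dtype,
  ret = ret.dtype.type(ret / rcount)
```

View pics/w7c.png

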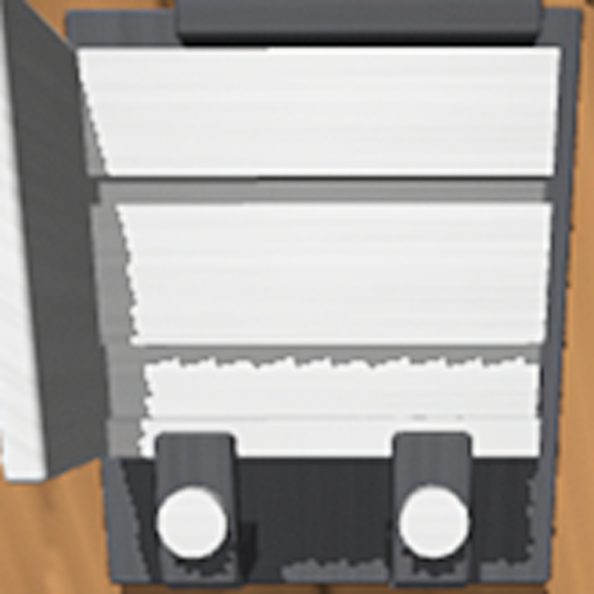

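```bash
python3 - <<'E'
from h import *
np.set_printoptions(precision=4,suppress=True,linewidth=220)
d=load('wrist'); C=cloud(d); z=C[...,2]
m=np.zeros(z.shape,bool); m[0:180,140:325]=1
h,e=np.histogram(z[m],bins=np.arange(-.03,.14,.004)); print([(round(float(a)*1000),int(b)) for a,b in zip(e,h) if b])
for lo,hi,nm in[(.004,.014,'plate'),(.105,.13,'upr')]:
    n=m&(z>lo)&(z<hi);p=C[n]; print(nm,len(p),np.median(p[:,2]),cv2.minAreaRect(p[:,:2].astype(np.float32)*1000))
t=load('top'); T=cloud(t); q=T[145:235,160:260,2]
h,e=np.histogram(q,bins=np.arange(-.03,.14,.004)); print([(round(float(a)*1000),int(b)) for a,b in zip(e,h) if b])
E
```

```text
[(-6, 190), (-2, 7242), (2, 4), (6, 17), (10, 3896), (14, 32), (18, 21), (22, 98), (26, 152), (30, 1456), (34, 11), (38, 20), (42, 178), (46, 633), (50, 2531), (54, 2521), (58, 8193), (62, 172), (66, 1381), (70, 171), (74, 685), (78, 150), (82, 151), (86, 161), (90, 165), (94, 169), (98, 184), (102, 197), (106, 205), (110, 216), (114, 756), (118, 1210)]
plate 3913 0.012142268148149893 ((553.5482177734375, 187.65077209472656), (169.05624389648438, 150.3209991455078), 75.74785614013672)
upr 2436 0.11799321606710463 ((493.8691101074219, 215.72201538085938), (98.732177734375, 11.09664249420166), 75.47212982177734)
[(-10, 40), (-6, 1432), (-2, 2789), (2, 364), (6, 397), (10, 795), (14, 146), (18, 20), (22, 29), (26, 71), (30, 147), (34, 26), (38, 13), (42, 63), (46, 154), (50, 365), (54, 826), (58, 700), (62, 74), (66, 172), (70, 48), (74, 61), (78, 15), (82, 4), (86, 3), (90, 2), (94, 3), (98, 3), (102, 2), (106, 2), (110, 6), (114, 128), (118, 66), (122, 3)]
```

```bash
python3 - <<'E'
from h import *
np.set_printoptions(precision=4,suppress=True,linewidth=220)
d=load('wrist')
c=np.array([.5535,.1877]); a=np.radians(-14.25); X=np.array([np.cos(a),np.sin(a)]);Y=np.array([-X[1],X[0]])
mid=[]
for u in (200,240,260,280,300,310):
    A=onplane(d,u,53.2,.0585);B=onplane(d,u,61.0 if u>230 else 61.3,.0585)
    r=lambda P:np.array([(P[:2]-c)@X,(P[:2]-c)@Y])
    print(u,r(A)*1000,r(B)*1000,((A+B)/2)[:2]); mid.append(((A+B)/2)[:2])
mid=np.array(mid); k=np.polyfit(mid[:,0],mid[:,1],1); print('heading',np.degrees(np.arctan(k[0])))
for v,u in((12,250),(99,250)):
    print(v,r(onplane(d,u,v,.0585))*1000)
yk=np.mean([(m-c)@Y for m in mid]); print('yk',yk,'target x=.008',c+X*.008+Y*yk)
E
```

```text
200 [-44.6532  33.8862] [-45.1056  26.9975] [0.5175 0.2283]
240 [-7.4267 33.8649] [-7.57   27.2325] [0.5538 0.2192]
260 [11.1892 33.8542] [11.192  27.2214] [0.5719 0.2145]
280 [29.8069 33.8435] [29.9559 27.2103] [0.59   0.2099]
300 [48.4262 33.8329] [48.7215 27.1993] [0.6081 0.2053]
310 [57.7366 33.8275] [58.1049 27.1937] [0.6171 0.203 ]
heading -14.221949179534162
12 [ 2.2348 67.2464]
99 [ 1.4521 -6.6346]
yk 0.03051366424094959 target x=.008 [0.5688 0.2153]
```

```bash
python3 - <<'E'
from h import *
np.set_printoptions(precision=4,suppress=True,linewidth=220)
d=load('top')
c=np.array([.5535,.1877]); a=np.radians(-14.25); X=np.array([np.cos(a),np.sin(a)]);Y=np.array([-X[1],X[0]])
g=cv2.cvtColor(d['image'],cv2.COLOR_RGB2GRAY).astype(int)
for v in (165,175,185,195):
    print(v,list(enumerate(g[v,180:206],180)))
for v in (165,175,185,195):
    r=g[v,187:206]; u=187+np.argmin(r[:12]); P=onplane(d,u,v,.0585)[:2]; print(u,v,P,(P-c)@X,(P-c)@Y)
E
```

```text
165 [(180, np.int64(90)), (181, np.int64(87)), (182, np.int64(85)), (183, np.int64(80)), (184, np.int64(74)), (185, np.int64(118)), (186, np.int64(160)), (187, np.int64(169)), (188, np.int64(173)), (189, np.int64(173)), (190, np.int64(174)), (191, np.int64(172)), (192, np.int64(170)), (193, np.int64(170)), (194, np.int64(169)), (195, np.int64(170)), (196, np.int64(169)), (197, np.int64(156)), (198, np.int64(127)), (199, np.int64(116)), (200, np.int64(130)), (201, np.int64(159)), (202, np.int64(170)), (203, np.int64(171)), (204, np.int64(172)), (205, np.int64(172))]
175 [(180, np.int64(74)), (181, np.int64(75)), (182, np.int64(120)), (183, np.int64(162)), (184, np.int64(172)), (185, np.int64(174)), (186, np.int64(176)), (187, np.int64(175)), (188, np.int64(174)), (189, np.int64(173)), (190, np.int64(172)), (191, np.int64(173)), (192, np.int64(171)), (193, np.int64(172)), (194, np.int64(160)), (195, np.int64(129)), (196, np.int64(116)), (197, np.int64(133)), (198, np.int64(158)), (199, np.int64(172)), (200, np.int64(174)), (201, np.int64(172)), (202, np.int64(174)), (203, np.int64(176)
[... 762 characters left out ...]
186, np.int64(173)), (187, np.int64(172)), (188, np.int64(161)), (189, np.int64(129)), (190, np.int64(118)), (191, np.int64(132)), (192, np.int64(158)), (193, np.int64(172)), (194, np.int64(174)), (195, np.int64(176)), (196, np.int64(176)), (197, np.int64(176)), (198, np.int64(177)), (199, np.int64(174)), (200, np.int64(175)), (201, np.int64(176)), (202, np.int64(174)), (203, np.int64(175)), (204, np.int64(175)), (205, np.int64(173))]
198 165 [0.6062 0.2101] 0.04553687704812381 0.03469391709664899
196 175 [0.582  0.2138] 0.02118751665881632 0.032328994135093866
193 185 [0.5579 0.2199] -0.003694033049238184 0.03225874003488766
190 195 [0.5338 0.2259] -0.028457068385733482 0.032188820564985086
```

```bash
python3 - <<'E'
from h import *
np.set_printoptions(precision=4,suppress=True,linewidth=220)
d=load('wrist'); C=cloud(d); z=C[...,2]; s=sense()
m=np.zeros(z.shape,bool); m[180:330,225:295]=1; n=m&(z>.236)&(z<.255)
p=C[n]; r=cv2.minAreaRect(p[:,:2].astype(np.float32)*1000); print(len(p),np.median(p[:,2]),r)
R=Ro.from_rotvec(s['orientation']).as_matrix()
print(s['eef_pos'],R.T@(np.r_[np.array(r[0])/1000,s['eef_pos'][2]]-s['eef_pos'])*1000)
E
```

```text
4525 0.24442292769748897 ((542.0681762695312, 100.40505981445312), (35.139068603515625, 30.721569061279297), 76.51800537109375)
[0.5431 0.1016 0.2223] [-1.4504 -0.7262  0.0007]
```

```bash
python3 - <<'E'
from h import *
delta([.5728,.215,.14],-14.22)
E
```

```text
shift cm [11.72  0.1   8.22] yaw 0.04 heading y -14.18 z [-0. -0. -1.] q7 -0.692 F [-0.1  -0.68 -2.87] t 7.17 pos [0.5431 0.1016 0.2223] open 0.0235
```

>>> {"name": "servo_tool", "arguments": {"motion": [[[3,0,0,0,1],[6,0,0,0,1],[9,0.1,1,0,1],[11,0.1,2.5,0,1],[11.7,0.1,4,0,1]]]}}

```text
time: 7.58
eef_pos: [0.5738, 0.2212, 0.1827]
orientation: [-2.472, -1.937, -0.009]
force: [0.5, 0.9, -2.6]
opening: 0.0235
```

>>> {"name": "servo_tool", "arguments": {"motion": [[[0,0,1.5,0,1],[0,0,3,0,1],[0,0,4,0,1],[0,0,4.2,0,1],[0,0,4.2,0,1]]]}}

```text
time: 8.0
eef_pos: [0.572, 0.2147, 0.1393]
orientation: [-2.478, -1.931, 0.004]
force: [0.3, 0.3, -1.5]
opening: 0.0237
```

>>> {"name": "servo_tool", "arguments": {"motion": [[[0,0,0,0,1],[0,0,0,0,1],[0,0,0,0,1],[0,0,0,0,1],[0,0,0,0,1]]]}}

```text
time: 8.42
eef_pos: [0.5729, 0.216, 0.1409]
orientation: [2.477, 1.932, 0.001]
force: [0.2, -0.0, -1.3]
opening: 0.0234
```

```bash
python3 - <<'E'
from h import *
delta([.5728,.215,.123],-14.22)
for n in('side','wrist'):
    d=cam(n); im=d['image'][...,::-1]
    cv2.imwrite(f'pics/{n}8.png',cv2.resize(im[90:260,160:330],None,fx=3.5,fy=3.5,interpolation=cv2.INTER_CUBIC) if n=='side' else cv2.resize(im,None,fx=1.5,fy=1.5))
delta([.5728,.215,.123],-14.22)
E
```

```text
shift cm [-0.1   0.02  1.79] yaw 0.13 heading y -14.09 z [ 0.001  0.    -1.   ] q7 -0.905 F [ 0.23 -0.04 -1.33] t 8.42 pos [0.5729 0.216  0.1409] open 0.0234
shift cm [-0.09  0.03  1.76] yaw 0.14 heading y -14.08 z [ 0.  0. -1.] q7 -0.905 F [-0.8   0.03 -1.82] t 8.52 pos [0.5727 0.216  0.1406] open 0.0235
```

View pics/side8.png

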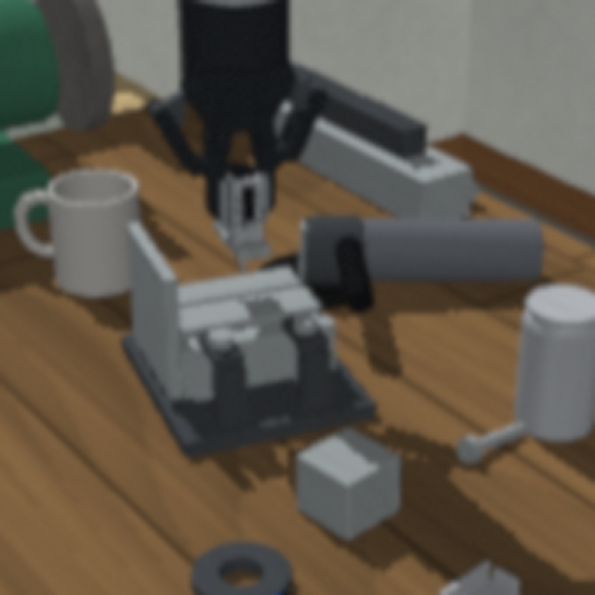

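View pics/wrist8.png

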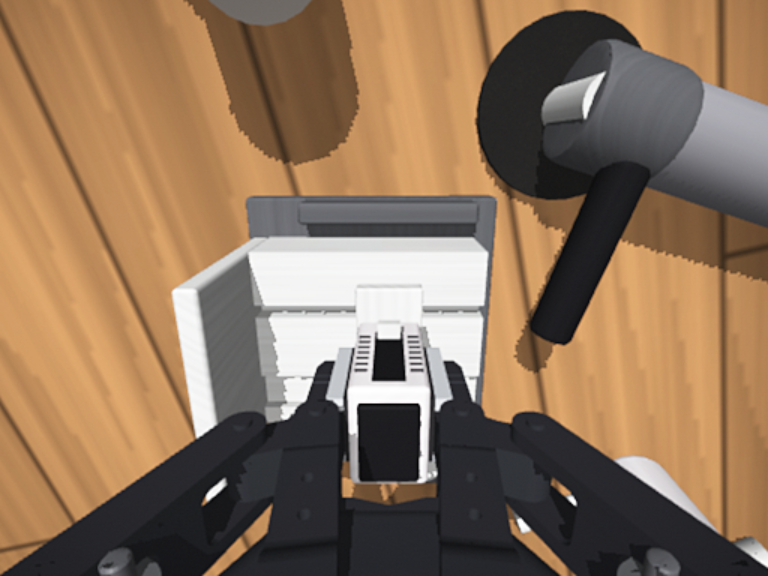

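The gauge's base end shows at (390,290) and the keyway passes behind it at row 309, columns 255–485. I measure the keyway again from this view, which is nearer.

```bash
python3 - <<'E'
from h import *
np.set_printoptions(precision=4,suppress=True,linewidth=220)
d=load('wrist'); C=cloud(d); z=C[...,2]; s=sense()
g=cv2.cvtColor(d['image'],cv2.COLOR_RGB2GRAY).astype(int)
for u in (190,205,220,290,300,310): print(u,g[198:216,u],(z[198:216,u]*1000).astype(int))
R=Ro.from_rotvec(s['orientation']).as_matrix()
for u in (190,205,220,290,300,310):
  for v in (203.5,206,210):
    P=onplane(d,u,v,.0585); print(u,v,(R.T@(P-s['eef_pos'])*1000).round(1),end=' ')
  print()
# gauge base end
m=np.zeros(z.shape,bool); m[185:225,230:290]=1
n=m&(z>.103)&(z<.120);p=C[n]; q=(p-s['eef_pos'])@R*1000; print('base top', len(q), q.min(0),q.max(0),np.median(q,0))
E
```

```text
190 [244 242 243 244 250 237 171 162 140 184 224 216 210 226 242 246 245 245] [58 58 57 58 59 46 47 47 47 48 52 54 55 58 59 58 57 58]
205 [244 243 243 244 250 237 171 165 149 112 180 223 213 226 243 247 246 245] [58 57 58 58 60 47 46 47 47 49 51 54 56 59 57 57 58 58]
220 [244 243 243 245 250 237 172 165 150 110 179 222 213 226 242 247 246 245] [58 58 57 58 58 46 45 46 47 48 51 53 56 57 57 58 60 59]
290 [245 245 243 242 247 235 173 168 145 103 179 221 213 226 242 247 247 246] [57 58 59 58 57 47 46 45 48 49 51 53 56 57 57 58 59 58]
300 [245 245 243 242 248 235 171 168 145 103 180 222 212 226 242 247 247 246] [58 57 57 58 58 46 46 46 46 49 52 53 56 58 57 59 57 57]
310 [245 245 243 242 246 234 172 166 144 102 179 220 211 226 242 246 246 246] [58 58 58 59 59 46 46 45 47 49 50 53 56 59 59 58 57 57]
190 203.5 [  1.6 -55.1  82.1] 190 206 [ -0.5 -55.2  82.1] 190 210 [ -3.9 -55.5  82.1] 
205 203.5 [  1.6 -43.3  82.1] 205 206 [ -0.5 -43.5  82.1] 205 210 [ -3.9 -43.7  82.1] 
220 203.5 [  1.6 -31.6  82.1] 220 206 [ -0.5 -31.7  82.1] 220 210 [ -3.9 -31.8  82.1] 
290 203.5 [ 1.5 23.3 82.1] 290 206 [-0.6 23.4 82.1] 290 210 [-4.  23.5 82.1] 
300 203.5 [ 1.4 31.2 82.1] 300 206 [-0.7 31.3 82.1] 300 210 [-4.  31.4 82.1] 
310 203.5 [ 1.4 39.  82.1] 310 206 [-0.7 39.1 82.1] 310 210 [-4.1 39.3 82.1] 
base top 1247 [  7.4968 -14.2789  20.6409] [28.8613 11.7316 36.1747] [21.5268 -1.016  29.8401]
```

>>> {"name": "servo_tool", "arguments": {"motion": [[[-0.03,0,0.5,0.1,1],[-0.03,0,1,0.1,1],[-0.03,0,1.5,0.1,1],[-0.03,0,2,0.1,1],[-0.03,0,2.2,0.1,1]]]}}

```text
time: 8.93
eef_pos: [0.5719, 0.2154, 0.117]
orientation: [-2.478, -1.93, 0.003]
force: [0.4, 0.4, -2.2]
opening: 0.0234
```

>>> {"name": "servo_tool", "arguments": {"motion": [[[0,0,0,0,1],[0,0,0,0,1],[0,0,0,0,1],[0,0,0,0,1],[0,0,0,0,1]]]}}

```text
time: 9.35
eef_pos: [0.5727, 0.2157, 0.1186]
orientation: [2.479, 1.93, 0.001]
force: [-0.6, -0.4, -2.5]
opening: 0.0236
```

>>> {"name": "servo_tool", "arguments": {"motion": [[[0,0,0.1,0,1],[0,0,0.2,0,1],[0,0,0.3,0,1],[0,0,0.4,0,1],[0,0,0.4,0,1]]]}}

```text
time: 9.77
eef_pos: [0.5723, 0.2156, 0.114]
orientation: [-2.479, -1.93, 0.001]
force: [0.5, -0.1, -2.0]
opening: 0.0234
```

```bash
python3 - <<'E'
from h import *
delta([.5728,.2155,.113],-14.22); print(sense()['moment'])
E
```

```text
shift cm [0.01 0.05 0.1 ] yaw 0.04 heading y -14.18 z [-0. -0. -1.] q7 -0.92 F [ 0.53 -0.14 -2.01] t 9.77 pos [0.5723 0.2156 0.114 ] open 0.0234
[0.04561684 0.03745301 0.02085478]
```

The probe tip is at about 0.052, some 7 mm below the top face, with no force, so it is in the keyway. Continuing down slowly.

>>> {"name": "servo_tool", "arguments": {"motion": [[[0,0,0.15,0,1],[0,0,0.3,0,1],[0,0,0.45,0,1],[0,0,0.6,0,1],[0,0,0.7,0,1]]]}}

```text
time: 10.18
eef_pos: [0.5726, 0.2157, 0.1074]
orientation: [2.479, 1.93, -0.0]
force: [-0.0, -0.6, 1.0]
opening: 0.0235
```

>>> {"name": "servo_tool", "arguments": {"motion": [[[0,0,0.1,0,1],[0,0,0.2,0,1],[0,0,0.3,0,1],[0,0,0.4,0,1],[0,0,0.5,0,1]]]}}

```text
time: 10.6
eef_pos: [0.5726, 0.2157, 0.1024]
orientation: [2.479, 1.93, 0.0]
force: [-0.1, -0.1, 1.7]
opening: 0.0232
```

>>> {"name": "servo_tool", "arguments": {"motion": [[[0,0,0,0,1],[0,0,0,0,1],[0,0,0,0,1],[0,0,0,0,1],[0,0,0,0,1]]]}}

```text
time: 11.02
eef_pos: [0.5726, 0.2157, 0.1023]
orientation: [2.479, 1.93, 0.0]
force: [0.4, 0.2, 1.0]
opening: 0.0236
```

```bash
python3 - <<'E'
from h import *
delta([.5728,.2155,.096],-14.22); print(sense()['moment'])
E
```

```text
shift cm [-0.01  0.03  0.63] yaw 0.04 heading y -14.18 z [ 0.  0. -1.] q7 -0.926 F [0.4  0.17 1.04] t 11.02 pos [0.5726 0.2157 0.1023] open 0.0236
[-0.0124287   0.12776071  0.02127167]
```

>>> {"name": "servo_tool", "arguments": {"motion": [[[0,0,0.1,0,1],[0,0,0.2,0,1],[0,0,0.3,0,1],[0,0,0.4,0,1],[0,0,0.45,0,1]]]}}

```text
time: 11.43
eef_pos: [0.5726, 0.2157, 0.0978]
orientation: [2.479, 1.93, 0.0]
force: [-1.2, -0.1, 2.5]
opening: 0.0235
```

>>> {"name": "servo_tool", "arguments": {"motion": [[[0,0,0.02,0,1],[0,0,0.04,0,1],[0,0,0.06,0,1],[0,0,0.08,0,1],[0,0,0.1,0,1]]]}}

```text
time: 11.85
eef_pos: [0.5725, 0.2157, 0.0968]
orientation: [-2.479, -1.93, -0.0]
force: [-0.9, -0.2, 3.0]
opening: 0.0236
```

>>> {"name": "servo_tool", "arguments": {"motion": [[[0,0,0.01,0,1],[0,0,0.02,0,1],[0,0,0.03,0,1],[0,0,0.04,0,1],[0,0,0.05,0,1]]]}}

```text
time: 12.27
eef_pos: [0.5726, 0.2157, 0.0965]
orientation: [2.479, 1.93, 0.0]
force: [-0.5, -0.8, 4.8]
opening: 0.0234
```

>>> {"name": "servo_tool", "arguments": {"motion": [[[0,0,0.005,0,1],[0,0,0.01,0,1],[0,0,0.015,0,1],[0,0,0.02,0,1],[0,0,0.02,0,1]]]}}

```text
time: 12.68
eef_pos: [0.5726, 0.2157, 0.0965]
orientation: [2.479, 1.93, 0.0]
force: [-0.7, -0.8, 6.1]
opening: 0.0235
```

>>> {"name": "servo_tool", "arguments": {"motion": [[[0,0,0.005,0,1],[0,0,0.01,0,1],[0,0,0.015,0,1],[0,0,0.02,0,1],[0,0,0.02,0,1]]]}}

```text
time: 13.1
eef_pos: [0.5726, 0.2157, 0.0965]
orientation: [2.479, 1.93, 0.0]
force: [-1.5, -0.6, 7.8]
opening: 0.0234
```

```bash
python3 - <<'E'
from h import *
delta([.5728,.2155,.096],-14.22); s=sense();print(s['moment'],s['eef_pos'])
E
```

```text
shift cm [-0.02  0.02  0.05] yaw 0.03 heading y -14.19 z [ 0. -0. -1.] q7 -0.929 F [-1.55 -0.6   7.79] t 13.1 pos [0.5726 0.2157 0.0965] open 0.0234
[-0.18645825  0.43600272  0.02972762] [0.57259936 0.21570778 0.09645858]
```

>>> {"name": "servo_tool", "arguments": {"motion": [[[0,0,0.01,0,1],[0,0,0.02,0,1],[0,0,0.03,0,1],[0,0,0.03,0,1],[0,0,0.03,0,1]]]}}

```text
time: 13.52
eef_pos: [0.5726, 0.2157, 0.0965]
orientation: [2.479, 1.93, 0.0]
force: [-2.1, -1.3, 9.4]
opening: 0.0239
```

>>> {"name": "servo_tool", "arguments": {"motion": [[[0,0,0.01,0,1],[0,0,0.02,0,1],[0,0,0.02,0,1],[0,0,0.02,0,1],[0,0,0.02,0,1]]]}}

```text
time: 13.93
eef_pos: [0.5726, 0.2156, 0.0964]
orientation: [2.479, 1.93, 0.0]
force: [-2.3, -0.6, 10.7]
opening: 0.0238
```

>>> {"name": "servo_tool", "arguments": {"motion": [[[0,0,0.01,0,1],[0,0,0.02,0,1],[0,0,0.02,0,1],[0,0,0.02,0,1],[0,0,0.02,0,1]]]}}

```text
time: 14.35
eef_pos: [0.5726, 0.2157, 0.0964]
orientation: [2.478, 1.93, 0.0]
force: [-2.7, -2.0, 11.2]
opening: 0.0233
```

>>> {"name": "servo_tool", "arguments": {"motion": [[[0,0,0,0,1],[0,0,0,0,1],[0,0,0,0,1],[0,0,0,0,1],[0,0,0,0,1]]]}}

```text
time: 14.77
eef_pos: [0.5726, 0.2157, 0.0964]
orientation: [2.478, 1.93, 0.0]
force: [-2.7, -1.8, 11.9]
opening: 0.0236
```

>>> {"name": "servo_tool", "arguments": {"motion": [[[0,0,0,0,1],[0,0,0,0,1],[0,0,0,0,1],[0,0,0,0,1],[0,0,0,0,1]]]}}

```text
time: 15.18
eef_pos: [0.5726, 0.2157, 0.0964]
orientation: [2.479, 1.93, 0.0]
force: [-2.0, -1.5, 11.0]
opening: 0.0235
```

>>> {"name": "servo_tool", "arguments": {"motion": [[[0,0,0,0,1],[0,0,0,0,1],[0,0,0,0,1],[0,0,0,0,1],[0,0,0,0,1]]]}}

```text
time: 15.6
eef_pos: [0.5726, 0.2157, 0.0964]
orientation: [2.478, 1.93, 0.0]
force: [-2.3, -1.8, 11.1]
opening: 0.0238
```

>>> {"name": "servo_tool", "arguments": {"motion": [[[0,0,0,0,1],[0,0,0,0,1],[0,0,0,0,1],[0,0,0,0,1],[0,0,0,0,1]]]}}

```text
time: 16.02
eef_pos: [0.5726, 0.2157, 0.0964]
orientation: [2.479, 1.93, 0.0]
force: [-2.3, -2.2, 12.2]
opening: 0.0234
```

```bash
python3 - <<'E'
from h import *
delta([.5728,.2155,.096],-14.22); s=sense();print(s['moment'],s['eef_pos'])
d=cam('wrist'); C=cloud(d); im=d['image'][...,::-1]
cv2.imwrite('pics/w9.png',cv2.resize(im,None,fx=1.5,fy=1.5))
E
```

```text
shift cm [-0.01  0.02  0.04] yaw 0.02 heading y -14.2 z [ 0. -0. -1.] q7 -0.93 F [-2.28 -2.24 12.22] t 16.02 pos [0.5726 0.2157 0.0964] open 0.0234
[-0.23985906  0.67409605  0.01702814] [0.57260687 0.21568109 0.09641984]
```

View pics/w9.png

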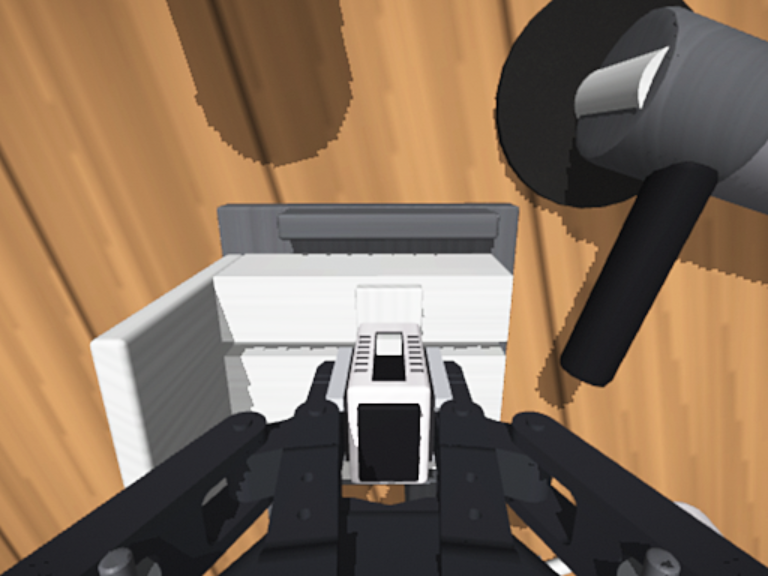

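The base sits flat and the tell-tale has risen in the slot to (388,345). The total press is about 14 N. I add a touch, so that the base alone surely bears over 8 N, and hold again.

>>> {"name": "servo_tool", "arguments": {"motion": [[[0,0,0.005,0,1],[0,0,0.01,0,1],[0,0,0.015,0,1],[0,0,0.015,0,1],[0,0,0.015,0,1]]]}}

```text
time: 16.48
eef_pos: [0.5726, 0.2157, 0.0964]
orientation: [2.478, 1.93, 0.0]
force: [-2.0, -1.3, 13.3]
opening: 0.0233
```

>>> {"name": "servo_tool", "arguments": {"motion": [[[0,0,0,0,1],[0,0,0,0,1],[0,0,0,0,1],[0,0,0,0,1],[0,0,0,0,1]]]}}

```text
time: 16.9
eef_pos: [0.5726, 0.2157, 0.0964]
orientation: [2.478, 1.93, 0.0]
force: [-3.4, -1.8, 12.4]
opening: 0.0236
```

>>> {"name": "servo_tool", "arguments": {"motion": [[[0,0,0,0,1],[0,0,0,0,1],[0,0,0,0,1],[0,0,0,0,1],[0,0,0,0,1]]]}}

```text
time: 17.32
eef_pos: [0.5726, 0.2157, 0.0964]
orientation: [2.478, 1.93, 0.0]
force: [-2.6, -1.8, 13.5]
opening: 0.0236
```

>>> {"name": "servo_tool", "arguments": {"motion": [[[0,0,0,0,1],[0,0,0,0,1],[0,0,0,0,1],[0,0,0,0,1],[0,0,0,0,1]]]}}

```text
time: 17.73
eef_pos: [0.5726, 0.2157, 0.0964]
orientation: [2.478, 1.93, 0.0]
force: [-2.2, -1.8, 12.8]
opening: 0.0237
```

>>> {"name": "servo_tool", "arguments": {"motion": [[[0,0,-0.1,0,1],[0,0,-0.5,0,1],[0,0,-1.5,0,1],[0,0,-3,0,1],[0,0,-5,0,1]]]}}

```text
time: 18.15
eef_pos: [0.5709, 0.2149, 0.144]
orientation: [-2.478, -1.93, 0.007]
force: [0.6, -0.1, -2.2]
opening: 0.0237
```

>>> {"name": "servo_tool", "arguments": {"motion": [[[0,0,-2,0,1],[0,0,-4,0,1],[0,0,-6,0,1],[0,0,-7.5,0,1],[0,0,-7.5,0,1]]]}}

```text
time: 18.57
eef_pos: [0.5739, 0.2164, 0.2231]
orientation: [2.478, 1.929, 0.008]
force: [1.6, 1.0, -2.6]
opening: 0.0235
```

```bash
python3 - <<'E'
from h import *
delta([.496,-.1765,.22],9.3)
E
```

```text
shift cm [-40.     2.08   0.18] yaw -23.49 heading y -14.19 z [ 0.005  0.002 -1.   ] q7 -0.865 F [ 1.62  0.98 -2.56] t 18.57 pos [0.5739 0.2164 0.2231] open 0.0235
```

>>> {"name": "servo_tool", "arguments": {"motion": [[[-3,0.1,0,-2,1],[-6.5,0.3,0,-5,1],[-10,0.5,0,-9,1],[-14,0.7,0,-14,1],[-18,0.9,0,-18,1]]]}}

```text
time: 18.98
eef_pos: [0.5355, 0.0376, 0.2187]
orientation: [-2.139, -2.299, 0.003]
force: [1.8, -0.6, -2.0]
opening: 0.0236
```

```bash
python3 - <<'E'
from h import *
delta([.4955,-.1758,.22],9.3)
E
```

```text
shift cm [-21.    -5.53  -0.12] yaw -5.17 heading y 4.13 z [-0.003 -0.    -1.   ] q7 -0.313 F [ 1.83 -0.62 -2.  ] t 18.98 pos [0.5355 0.0376 0.2187] open 0.0236
```

>>> {"name": "servo_tool", "arguments": {"motion": [[[-4,-1,0,-2,1],[-8,-2.1,0,-4,1],[-12,-3.2,0,-5.2,1],[-16,-4.3,0,-5.2,1],[-19,-5,0,-5.2,1]]]}}

```text
time: 19.4
eef_pos: [0.4969, -0.1579, 0.2186]
orientation: [-2.042, -2.384, 0.005]
force: [0.1, 0.2, -3.4]
opening: 0.0235
```

>>> {"name": "servo_tool", "arguments": {"motion": [[[-1,-0.3,0,0,1],[-2,-0.5,0,0,1],[-2,-0.5,0,0,1],[-2,-0.5,0,0,1],[-2,-0.5,0,0,1]]]}}

```text
time: 19.82
eef_pos: [0.4985, -0.1722, 0.2198]
orientation: [-2.035, -2.392, -0.002]
force: [0.6, 0.7, -2.1]
opening: 0.0235
```

>>> {"name": "servo_tool", "arguments": {"motion": [[[0,0,1,0,1],[0,0,2,0,1],[0,0,3,0,1],[0,0,3,0,1],[0,0,3,0,1]]]}}

```text
time: 20.23
eef_pos: [0.4973, -0.1739, 0.1888]
orientation: [-2.037, -2.388, 0.002]
force: [-0.3, 0.4, -2.9]
opening: 0.0236
```

```bash
python3 - <<'E'
from h import *
delta([.4955,-.1758,.13],9.3)
d=cam('wrist'); cv2.imwrite('pics/w10.png',cv2.resize(d['image'][...,::-1],None,fx=1.5,fy=1.5))
C=cloud(d);z=C[...,2]
m=np.zeros(z.shape,bool); m[110:225,200:300]=1
n=m&(z>.006)&(z<.018); p=C[n]; print('foot',cv2.minAreaRect(p[:,:2].astype(np.float32)*1000))
E
```

```text
shift cm [-0.17 -0.19  5.88] yaw -0.24 heading y 9.06 z [-0.003  0.001 -1.   ] q7 0.151 F [-0.26  0.44 -2.91] t 20.23 pos [ 0.4973 -0.1739  0.1888] open 0.0236
foot ((495.9504699707031, -176.93704223632812), (70.16410064697266, 108.46544647216797), 9.318252563476562)
```

View pics/w10.png

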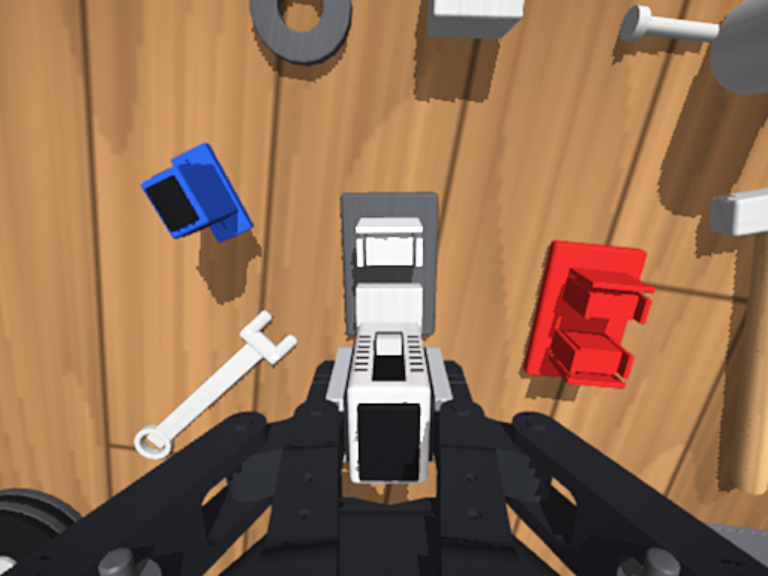

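The tell-tale is still up at (388,345). The stand is directly below, its foot at (390,265). Correcting by 2 mm and descending.

>>> {"name": "servo_tool", "arguments": {"motion": [[[-0.1,-0.1,1,-0.2,1],[-0.17,-0.19,2,-0.2,1],[-0.17,-0.19,3,-0.2,1],[-0.17,-0.19,4,-0.2,1],[-0.17,-0.19,5,-0.2,1]]]}}

```text
time: 20.7
eef_pos: [0.4962, -0.1765, 0.1388]
orientation: [-2.036, -2.392, 0.0]
force: [0.4, -1.1, -2.9]
opening: 0.0232
```

>>> {"name": "servo_tool", "arguments": {"motion": [[[0,0,0,0,1],[0,0,0,0,1],[0,0,0,0,1],[0,0,0,0,1],[0,0,0,0,1]]]}}

```text
time: 21.12
eef_pos: [0.4969, -0.1766, 0.1406]
orientation: [2.035, 2.392, 0.001]
force: [-0.1, -0.0, -2.5]
opening: 0.0233
```

```bash
python3 - <<'E'
from h import *
delta([.4955,-.1758,.10],9.3)
E
```

```text
shift cm [ 0.1  -0.13  4.06] yaw -0.08 heading y 9.22 z [ 0.001 -0.    -1.   ] q7 0.11 F [-0.12 -0.01 -2.48] t 21.12 pos [ 0.4969 -0.1766  0.1406] open 0.0233
```

>>> {"name": "servo_tool", "arguments": {"motion": [[[0.05,-0.07,0.8,0,1],[0.08,-0.13,1.6,0,1],[0.08,-0.13,2.4,0,1],[0.08,-0.13,3.2,0,1],[0.08,-0.13,4,0,1]]]}}

```text
time: 21.53
eef_pos: [0.4948, -0.1758, 0.0989]
orientation: [-2.035, -2.392, 0.001]
force: [-0.2, 0.0, -2.0]
opening: 0.0236
```

>>> {"name": "servo_tool", "arguments": {"motion": [[[0,0,0,0,1],[0,0,0,0,1],[0,0,0,0,1],[0,0,0,0,1],[0,0,0,0,1]]]}}

```text
time: 21.95
eef_pos: [0.4954, -0.176, 0.1004]
orientation: [2.035, 2.392, 0.001]
force: [-0.0, 0.3, -2.5]
opening: 0.0235
```

```bash
python3 - <<'E'
from h import *
delta([.4955,-.1757,.0825],9.3)
d=cam('wrist'); cv2.imwrite('pics/w11.png',cv2.resize(d['image'][100:340,150:400,::-1],None,fx=3,fy=3)[:600])
E
```

```text
shift cm [0.03 0.01 1.79] yaw -0.09 heading y 9.21 z [ 0.001 -0.    -1.   ] q7 0.072 F [-0.    0.25 -2.52] t 21.95 pos [ 0.4954 -0.176   0.1004] open 0.0235
```

View pics/w11.png

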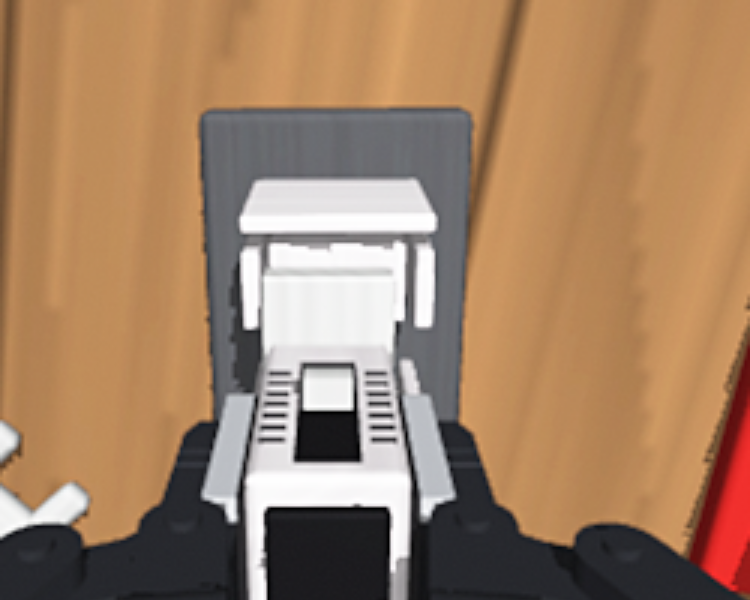

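The base (262–393) is about 2 mm left of the seat's middle at 337, and the lips are clear. The tell-tale is up at (330,390). Shifting 1 mm to the right and lowering.

>>> {"name": "servo_tool", "arguments": {"motion": [[[0.02,0.1,0.3,0,1],[0.02,0.1,0.7,0,1],[0.02,0.1,1.1,0,1],[0.02,0.1,1.4,0,1],[0.02,0.1,1.6,0,1]]]}}

```text
time: 22.42
eef_pos: [0.4957, -0.1755, 0.0834]
orientation: [-2.035, -2.392, 0.001]
force: [-0.1, 0.2, -1.7]
opening: 0.0236
```

>>> {"name": "servo_tool", "arguments": {"motion": [[[0,0,0.03,0,1],[0,0,0.06,0,1],[0,0,0.1,0,1],[0,0,0.13,0,1],[0,0,0.15,0,1]]]}}

```text
time: 22.83
eef_pos: [0.4961, -0.1756, 0.0826]
orientation: [2.036, 2.393, 0.0]
force: [0.4, -0.0, -2.4]
opening: 0.0233
```

```bash
python3 - <<'E'
from h import *
delta([.4955,-.1757,.0825],9.3)
E
```

```text
shift cm [-0.   -0.06  0.01] yaw -0.08 heading y 9.22 z [ 0. -0. -1.] q7 0.056 F [ 0.45 -0.   -2.45] t 22.83 pos [ 0.4961 -0.1756  0.0826] open 0.0233
```

>>> {"name": "servo_tool", "arguments": {"motion": [[[0,0,0.01,0,1],[0,0,0.02,0,1],[0,0,0.03,0,1],[0,0,0.04,0,1],[0,0,0.04,0,1]]]}}

```text
time: 23.25
eef_pos: [0.4961, -0.1756, 0.0825]
orientation: [2.036, 2.393, -0.0]
force: [-1.0, -0.2, 2.5]
opening: 0.0234
```

>>> {"name": "servo_tool", "arguments": {"motion": [[[0,0,0.01,0,1],[0,0,0.02,0,1],[0,0,0.03,0,1],[0,0,0.03,0,1],[0,0,0.03,0,1]]]}}

```text
time: 23.67
eef_pos: [0.4961, -0.1756, 0.0824]
orientation: [2.036, 2.392, -0.0]
force: [-0.9, -0.1, 6.8]
opening: 0.0235
```

Seated at the same height as at the start. Easing off, then opening.

>>> {"name": "servo_tool", "arguments": {"motion": [[[0,0,-0.03,0,1],[0,0,-0.04,0,0.8],[0,0,-0.04,0,0.6],[0,0,-0.04,0,0.3],[0,0,-0.04,0,0]]], "squeeze": 20}}

```text
time: 24.08
eef_pos: [0.4962, -0.1756, 0.0821]
orientation: [2.036, 2.393, 0.0]
force: [0.2, -0.1, 0.4]
opening: 0.0574
```

>>> {"name": "servo_tool", "arguments": {"motion": [[[0,0,0,0,0],[0,0,0,0,0],[0,0,0,0,0],[0,0,0,0,0],[0,0,0,0,0]]]}}

```text
time: 24.5
eef_pos: [0.496, -0.1755, 0.0822]
orientation: [2.036, 2.393, 0.0]
force: [-0.2, 0.7, 0.5]
opening: 0.0855
```

```bash
python3 - <<'E'
from h import *
delta([.4955,-.1757,.0825],9.3)
d=cam('wrist'); cv2.imwrite('pics/w12.png',cv2.resize(d['image'][...,::-1],None,fx=1.5,fy=1.5))
E
```

```text
shift cm [-0.01 -0.05 -0.03] yaw -0.08 heading y 9.22 z [ 0. -0. -1.] q7 0.056 F [-0.16  0.72  0.46] t 24.5 pos [ 0.496  -0.1755  0.0822] open 0.0855
```

View pics/w12.png

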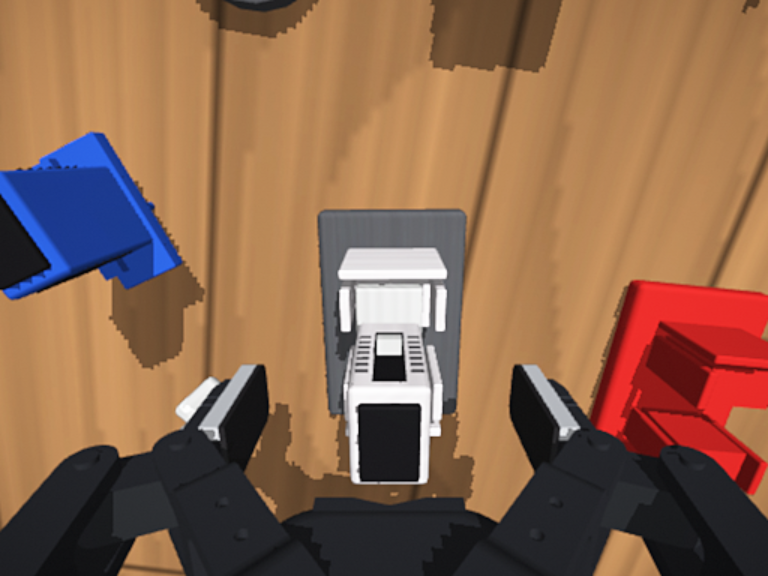

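The gauge is released and upright in the seat, with the tell-tale up at (389,345). Withdrawing straight up and checking.

>>> {"name": "servo_tool", "arguments": {"motion": [[[0,0,-1,0,0],[0,0,-3,0,0],[0,0,-6,0,0],[0,0,-9,0,0],[0,0,-12,0,0]]]}}

```text
time: 24.97
eef_pos: [0.4955, -0.1753, 0.204]
orientation: [-2.035, -2.393, 0.0]
force: [-0.3, -0.6, -0.1]
opening: 0.0855
```

>>> {"name": "servo_tool", "arguments": {"motion": [[[0,0,-3,0,0],[0,0,-5,0,0],[0,0,-5,0,0],[0,0,-5,0,0],[0,0,-5,0,0]]]}}

```text
time: 25.38
eef_pos: [0.4952, -0.1755, 0.252]
orientation: [-2.035, -2.392, 0.001]
force: [0.1, -0.4, 0.1]
opening: 0.0856
```

>>> {"name": "servo_tool", "arguments": {"motion": [[[0,0,0,0,0],[0,0,0,0,0],[0,0,0,0,0],[0,0,0,0,0],[0,0,0,0,0]]]}}

```text
time: 25.8
eef_pos: [0.4958, -0.1754, 0.2517]
orientation: [-2.035, -2.392, 0.0]
force: [-0.2, -0.2, 0.2]
opening: 0.0854
```

```bash
python3 - <<'E'
from h import *
delta([.4955,-.1757,.25],9.3)
d=cam('wrist'); cv2.imwrite('pics/w13.png',cv2.resize(d['image'][...,::-1],None,fx=1.5,fy=1.5))
C=cloud(d);z=C[...,2]
m=np.zeros(z.shape,bool); m[100:250,190:310]=1
for lo,hi,nm in[(.098,.113,'cap'),(.006,.018,'foot'),(.05,.057,'base/lips')]:
    p=C[m&(z>lo)&(z<hi)]; print(nm,len(p),np.median(p[:,2]),cv2.minAreaRect(p[:,:2].astype(np.float32)*1000))
d=cam('side'); cv2.imwrite('pics/s13.png',cv2.resize(d['image'][150:310,190:350,::-1],None,fx=3.7,fy=3.7,interpolation=cv2.INTER_CUBIC))
E
```

```text
shift cm [-0.02 -0.04  0.17] yaw -0.07 heading y 9.23 z [-0.001  0.    -1.   ] q7 0.209 F [-0.2  -0.21  0.19] t 25.8 pos [ 0.4958 -0.1754  0.2517] open 0.0854
cap 749 0.10488144209748268 ((494.2246398925781, -176.4110870361328), (23.331148147583008, 33.61949157714844), 9.676819801330566)
foot 2334 0.011372340066014147 ((466.1043701171875, -195.12680053710938), (134.89694213867188, 134.9544677734375), 9.394908905029297)
base/lips 579 0.05138081238217185 ((496.00311279296875, -177.22671508789062), (41.605865478515625, 75.06478118896484), 9.350440979003906)
```

View pics/w13.png

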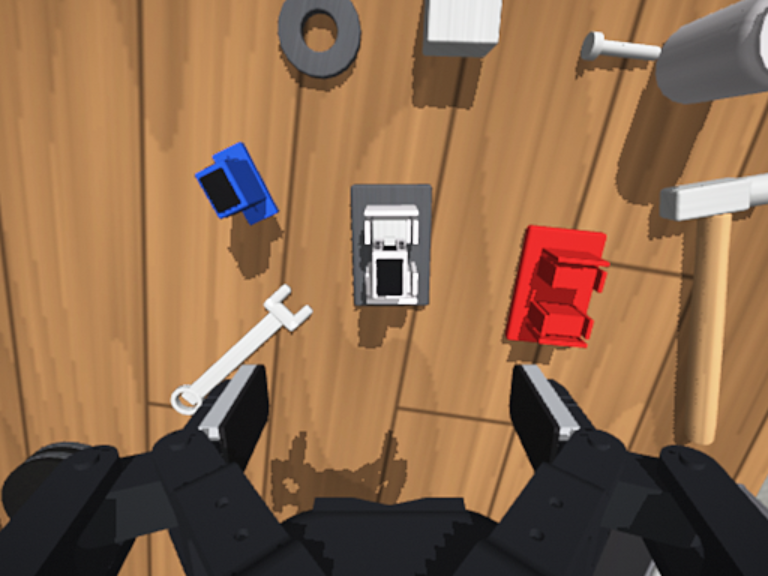

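View pics/s13.png

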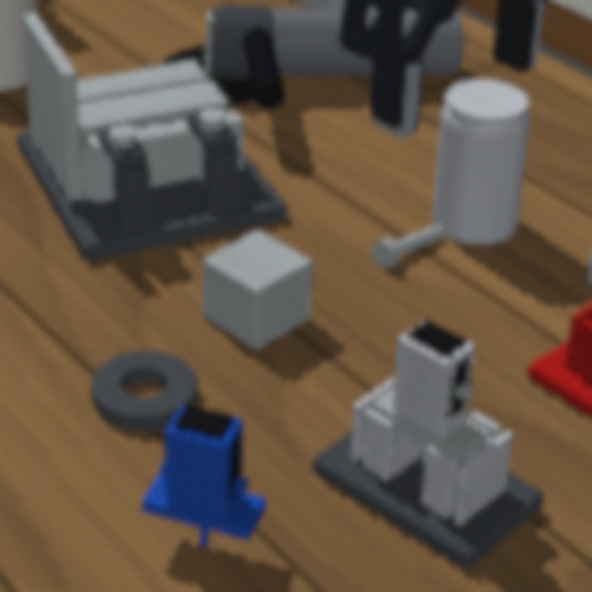

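```bash
python3 - <<'E'
from plant import hand_in
print(hand_in())
E
```

```text
the job is handed in; nothing more can be done
None
```

I measured the keyway and put the gauge back in its stand with the tell-tale standing. The job was handed in at about 26 s, and no verdict was reported.

**Measurement:** I found the keyway by camera and confirmed it by feel: the tip went about 7 mm below the top face with no force. The base seated at about 12 mm of probe travel. I pressed it flat with about 13–15.5 N (wrist reading plus the gauge's weight) for just over 3 s.

**Last checks:**
- **Position:** the cap is about 2 mm from the middle of the seat. The turn matches the stand within 0.5°, and the cap height is the same as at the start.
- **Tell-tale:** it is still up in its slot after release. I judged this by eye and did not measure it.
- **Clearance:** the gripper is open and well above the gauge. Nothing nearby looks moved in the last side and wrist pictures. The mug, most of which was outside them, was not rechecked.

**Disagreement:** the visible plate did not match the nominal fixture frame. Its top is at 12 mm, not 20 mm, which suggests it is sunk about 8 mm. From the plate's visible centre the keyway lies at y of about 30–32 mm, against 18 ± 7 mm nominal and the 8–28 mm the judging allows. The keyway's width (about 7 mm) and its 38 mm spacing from the channel edge both fit the description. I took the frame's origin not to be the plate's visible centre and measured that groove, but could not confirm this.

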